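Clamp an inlet filter onto a vacuum pump

TASK

Put the inlet filter on the vacuum pump's open port, squarely on the black seal, and let go. Swing both halves of the hinged clamp ring shut round the two flanges, pressing them onto the springy seal, then swing the latch lever until its hook has drawn the ring tight and it is fully home against its stop. Work with feeling, never with more than about 35 N in all on the clamp, and leave the blanking cap and everything else where it is.

Things in the scene. Friction and masses are not known exactly. Their poses are not given: they have to be found in the camera images.
- pump: White bench vacuum pump, fixed, 165 x 130 x 62 mm, black front panel. Origin on the bench under the port's centre line; its -x points to the front panel (toward the robot, within 20 degrees), +y left, z up. The housing reaches from 60 mm in front of the port to 105 mm behind it.
- port_seat (a point): Centre of the port's top: upper face of the black rubber seal ring (50 mm across), 100 mm above the bench, axes as the pump's. Steel flange below it 52 mm across, bore 34 mm wide, over 9 mm deep. The seal is stiffly springy (about 60 N per mm); the latched clamp presses it down about 1.6 mm.
- filter: Inlet filter, loose, upright, 62 mm high, about 220 g. Origin: centre of its underside. From below: black chamfered spigot 31 mm wide, 6 mm high (enters the port's bore with 1.5 mm to spare all round); steel flange 52 mm wide, from 6 to 13.5 mm; neck; white ribbed canister 40 mm wide from 17.5 to 49 mm (take it here); hose stub 11 mm wide.
- filter_flange (a point): Centre of the underside of the filter's flange, 6 mm above the filter's origin. Standing in the port it lies at the seat, the spigot in the bore.
- blank_cap: Blanking cap taken off the port, loose: same 52 mm flange and spigot but only a low steel knob 19 mm wide on top, 30 mm high in all. It and the filter stand right of the pump, one nearer, one farther, either way round. Not used. Origin: centre of its underside.
- clamp_hinge (a point): Hinge pin of the clamp ring (vertical axis), at the seat's height, 46 mm behind the port's centre line. The aluminium ring is 72 mm across, from 12 mm below to 10 mm above the seat; closed, its lips overlap the filter's flange by 4 mm; opened beyond 0.2 rad they are clear of it.
- clamp_left (a joint): Left half of the clamp ring, rad. 0 = closed (latched it reads within 0.04 of 0, as the ring has side play), larger = swung out to the left; stays where left (friction 0.25 N m, 3 N at the tab). It meets the filter's flange at about 0.06; pressing on, about 10 N on each tab is enough for latching, right to 0 would take 20 N. Let go, it springs back a little, which does no harm.
- clamp_right (a joint): The same for the right half: 0 = closed, larger = swung out to the right.
- tab_left (a point): Outer face of the upright finger tab at the free front end of the left half, 20 mm above the seat. Tab 11 mm long, 6 mm thick, top 28.5 mm above the seat; nothing beside it is higher than 11 mm above the seat. Closed: 44.5 mm in front of the port's centre line, 9 mm left. Both tabs can be pinched together from outside or pushed singly.
- tab_right (a point): The same point on the right half's tab, mirrored (closed: 9 mm right; then the outer faces are 18 mm apart, as started 60 to 80 mm).
- latch_lever (a joint): Latch lever on the left half, rad. 0 = home: its arm rests on the catch pin and points right across the ring's front (110 degrees clockwise of the pump's +x from above). Larger = open, arm to the front; it closes counter-clockwise. The hook meets the pin near 0.6 and draws the halves together, rising from 3 to 13 N at the post near 0.15; only at its stop, at 0, does it stay, else it springs back.
- lever_post (a point): Axis of the upright round finger post at the lever's end, 22 mm above the seat's height; 9 mm thick, 60 mm from the pivot, top 30.5 mm above the seat's height (the arm's only 7 mm). Pinch it lightly or push it; a firm stop is felt when the lever is home.
- lever_pivot (a point): Pivot axis of the lever at the seat's height, on the left half; closed: 54 mm in front of the port's centre line, 11 mm left. Its exact place when latched differs by a few mm, as the ring has play.
- catch_pin (a point): Middle of the upright catch pin on the right half, 7 mm thick, at the seat's height; closed: 54 mm in front, 11 mm right. Pivot to pin is 22 mm when latched; the hook catches it up to about 33 mm (halves pressed onto the seal, joint values adding up to less than 0.11), else it strikes the pin from outside.
- pencil: Green pencil near the front edge, 112 mm long, 7 mm thick; leave alone.
- timer: Lab timer near the front edge, 66 x 64 x 20 mm; leave alone.
- pen_ball: White ball pen near the front edge, 145 mm long, 9 mm thick; leave alone.
- hemocytometer: Glass counting slide to the right of the pump, 34 x 75 x 8 mm; leave alone.
- beaker: Small glass beaker at the left front, 45 mm wide, 59 mm high; leave alone.
- cryo_vial: Small upright vial at the left, 13 mm wide, 45 mm high; leave alone.
Things that resemble listed ones, but are neither listed nor needed, are in the scene too. What is shaped like the filter but green or yellow is not meant.

How it is judged:
On the way, in this order (a step that is already met when the one before it is completed fails the run):
1. the filter sits squarely on the port's seal and has been let go (horizontal distance between filter and port_seat below 0.003 m and z of filter_flange in the frame of port_seat between -0.004 and 0.002 m and angle between filter's own z axis and vertical below 0.05 rad and contact force between filter and the fingers below 0.2 N), for 0.2 s.
2. both halves of the clamp ring are swung shut onto the flanges (value of joint each of clamp_left, clamp_right below 0.1 rad), for 0.2 s.
3. the latch lever is fully home with its hook round the pin (value of joint latch_lever below 0.03 rad and distance between lever_pivot and catch_pin below 0.0245 m), for 0.2 s.
At the end, for the whole second after the job is handed in: Filter upright in the port (within 3 mm of centre, tilt under 0.05 rad), pressed at least 0.9 mm into the seal; both clamp halves under 0.06 rad, pin within 24.5 mm of the lever pivot, lever home (under 0.03 rad), all at rest (all of step 3 and horizontal distance between filter and port_seat below 0.003 m and z of filter_flange in the frame of port_seat between -0.004 and 0.002 m and angle between filter's own z axis and vertical below 0.05 rad and z of filter_flange in the frame of port_seat below -0.0009 m and value of joint each of clamp_left, clamp_right below 0.06 rad and linear speed of filter below 0.02 m/s); the robot touches nothing.
It fails at once if the pump, its clamp or its lever is pushed or squeezed with more than 35 N (contact force between pump and the fingers above 35 N or contact force between pump and the arm above 35 N).
It fails at once if the filter is squeezed or pressed with more than 60 N (contact force between filter and the fingers above 60 N).
It fails at once if the filter is tipped over (angle between filter's own z axis and vertical above 0.6 rad).
It fails at once if the blanking cap or another thing on the bench is displaced by more than 3 cm (distance of any of blank_cap, pencil, timer, pen_ball, hemocytometer, beaker, cryo_vial from where it was at the start of the episode above 0.03 m).
It also fails if it takes over 72 s, if anything falls off the work surface, if the arm or the gripper's body presses on something with over 40 N, if the wrist force passes 120 N, or if a joint passes its speed limit or range.

ROBOT

A 6-joint arm with a two-finger parallel gripper is mounted at the origin on a cart in front of the work surface, level with it; the furniture and walls round the work are solid. World frame = base frame: x ahead of the robot, y to its left, z up, the work surface at z = 0. Lengths are in m, angles in rad, forces in N, time in s.
With the tool pointing down it reaches from about 0.3 to 0.875 m from the base axis. Payload 6.4 kg.
Tool frame: the origin (TCP) lies between the finger pads; the fingertips stand ctrl.tip_extent ahead of it and the grasp point (between the pads) is the TCP (ctrl.tip_extent is the distance from the TCP to the fingertips, in m); z points along the fingers, y is the line along which they close (so a half turn about z gives the same grasp; the last joint's range is limited). The gripper opens to 85 mm and grips with 20 to 120 N. Pads are 22 mm wide; open, the fingers measure 114 mm over their backs; the gripper's body (76 mm by 85 mm) begins 54 mm behind the grasp point. The pads swing forward as they close: fully open they stand 13 mm farther back than shut.
Start: joints at [0.953, 0.181, 1.607, -0, 1.354, -0.206], TCP at [0.23, 0.527, 0.25] pointing down, gripper open.
Joint ranges: [-2.99, 2.99], [-0.89, 2.07], [0.3, 2.58], [-1.14, 4.28], [0, 2.63], [-3.12, 3.12]. Speed limits (rad/s): [2.57, 2.57, 3.01, 3.14, 3.14, 3.14].

INTERFACE

Orientations are given as a unit quaternion [w, x, y, z].
In Python, from bench import ctrl gives the robot as it stands.
- The arm moves only by the tool send_rows, never from a script. Its arguments are lists of equal length, an entry for each row: "dr": the turn, a rotation vector about the tool's x, y, z in units of 6 degrees (1.0 is 6 degrees), a list of three; "xyz": the shift along the tool's x, y, z in cm, a list of three; "jaw": the opening in per cent of the stroke, from 0 (shut) to 100 (fully open). In form: {"dr": [[wx, wy, wz], ...], "xyz": [[dx, dy, dz], ...], "jaw": [jaw, ...]}. A call has exactly 8 rows; each row is the pose to reach, as a shift and turn from the pose commanded when the call began, along the tool's axes at that moment; what a row does not reach only later rows make up. A row lasts 1/8 s, in which the tool goes at most 62.5 mm and 10.7 degrees, less where a joint would pass 70% of its speed; a pose out of reach is approached as far as the arm can. A call with a gripper value outside its range is refused whole. The fingers move at their own pace and stop on an object; the grip force is fixed at half the most. Time passes only in rows, so rows that repeat a pose let the fingers close, or fill a call up. It gives the time, the measured TCP pose, the force, the opening and the grip force at its end, in the units of the state.
- ctrl.get_obs(): the state, without advancing time (a new reading comes with each control period).
- ctrl.camera(name): name is "side" or "top"; returns the picture (384x512x3 uint8, red, green, blue); there is no depth.
- ctrl.calibration(name): a dict with "camera_matrix" (3x3 intrinsics, pixels), "world_from_camera" (4x4, takes a point from camera to world coordinates). Camera axes: x right, y up, looking along -z (the intrinsics and any distortion apply to the point x, -y, -z); pixel columns grow to the right and rows downward; lengths in m; the calibration is good to about 2 mm. A picture is of the moment at which its call begins. calibration takes no time and is no camera call.
- ctrl.hand_in(): hands the job in; it is judged then, once.
The state is a dict: "time_s": time; "q": joint angles; "dq": joint speeds; "joint_efforts": joint torques, N m; "eef_pos": TCP position; "eef_rot": TCP orientation; "wrist_force": force on the tool from outside, world axes, zero at the start; "torque": the same for the moment, N m; "opening": opening from 0.0 (shut) to 1.0 (fully open); "grasp_force": force on a finger pad.
Only numpy, scipy, OpenCV 4.12 (cv2) and the standard library are available. Lean on these libraries where they do the work, as an engineer would, in place of code of your own. Each camera call takes 0.05 s, during which the arm holds its last target. There are 200 camera calls.

## Working session

There is one attempt and no reset: what is moved stays moved. The work goes in short steps, Python scripts to look and compute and a tool call to move; the robot and the scene stay as the last step left them, time stands still between calls to the robot, and variables do not carry over. Pictures are saved under pics/ and viewed, at most 10 in all, crops included, and the job is handed in when it is done.

Besides the shell and the picture viewer there is one more tool, called by a JSON object that holds its "api" and its "payload", one argument or row to a line. send_rows: Moves the arm, as the interface text tells. Its arguments: {"type":"object","properties":{"dr":{"type":"array","items":{"type":"array","items":{"type":"number"}}},"xyz":{"type":"array","items":{"type":"array","items":{"type":"number"}}},"jaw":{"type":"array","items":{"type":"number"}}},"required":["dr","xyz","jaw"]}

```bash
ls; mkdir -p pics; python3 - <<'E'
from bench import ctrl
import cv2,numpy as np
print(ctrl.tip_extent)
for n in("side","top"):
    im=ctrl.camera(n); c=ctrl.calibration(n); print(n,{k:np.round(v,4).tolist() if not isinstance(v,str) else v for k,v in c.items()})
    cv2.imwrite(f"pics/{n}0.png",im[:,:,::-1])
a=[cv2.imread(f"pics/{n}0.png") for n in("top","side")]
o=ctrl.get_obs();print(o)
E
```

```text
pics
0.019
side {'camera_matrix': [[442.7303, 0.0, 254.747], [0.0, 442.7303, 196.7142], [0.0, 0.0, 1.0]], 'world_from_camera': [[-0.9021, 0.2761, -0.3317, 0.0683], [-0.4316, -0.5713, 0.6981, 0.914], [0.0032, 0.7729, 0.6345, 0.9826], [0.0, 0.0, 0.0, 1.0]]}
top {'camera_matrix': [[369.3807, 0.0, 256.723], [0.0, 369.3807, 191.5236], [0.0, 0.0, 1.0]], 'world_from_camera': [[0.056, 0.97, -0.2365, 0.3059], [-0.9984, 0.0558, -0.0074, -0.0836], [0.006, 0.2365, 0.9716, 1.0334], [0.0, 0.0, 0.0, 1.0]]}
{'time_s': 0.1, 'q': array([ 9.52722492e-01,  1.81480296e-01,  1.60788436e+00,  1.16949625e-05,
        1.35377307e+00, -2.06305550e-01]), 'dq': array([ 0.00117944, -0.00196223, -0.0038129 , -0.00046217, -0.00053527,
       -0.00028637]), 'joint_efforts': array([-3.35686409e-04, -4.45880091e+01, -3.52236056e+01, -2.81904222e-04,
        4.16527240e-03, -1.92835657e-06]), 'eef_pos': array([0.22985118, 0.52657277, 0.24947802]), 'eef_rot': array([-3.14722683e-04,  2.04433885e-01,  9.78880069e-01, -7.05547412e-04]), 'wrist_force': array([0.05183331, 0.97585224, 0.61082037]), 'torque': array([-0.01923899, -0.04297838,  0.00981481]), 'grasp_force': 0.0, 'opening': 0.9978885406572805}
```

View pics/top0.png

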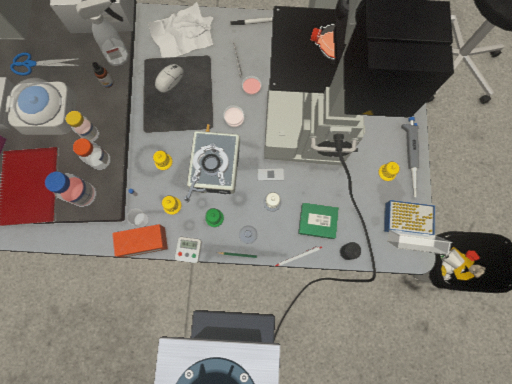

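View pics/side0.png

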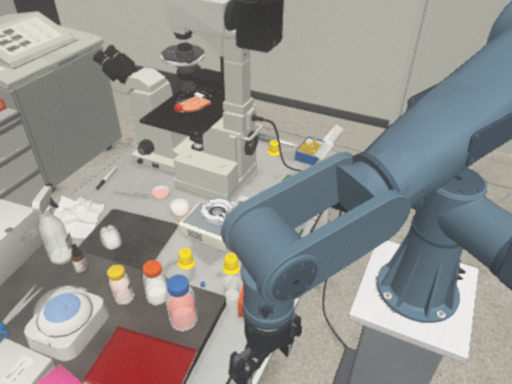

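The top view shows the pump at (213,162), a white round at (273,201) that looks like the filter, and a grey disc at (248,234) that looks like the cap. The green (214,217) and yellow (171,205), (162,160) lookalikes aren't meant. I'll check this in an enlarged crop.

```bash
python3 - <<'E'
import cv2
a=cv2.imread("pics/top0.png")[125:245,150:300]
cv2.imwrite("pics/c1.png",cv2.resize(a,None,fx=5,fy=5,interpolation=cv2.INTER_CUBIC))
E
```

```text
(no output)
```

View pics/c1.png

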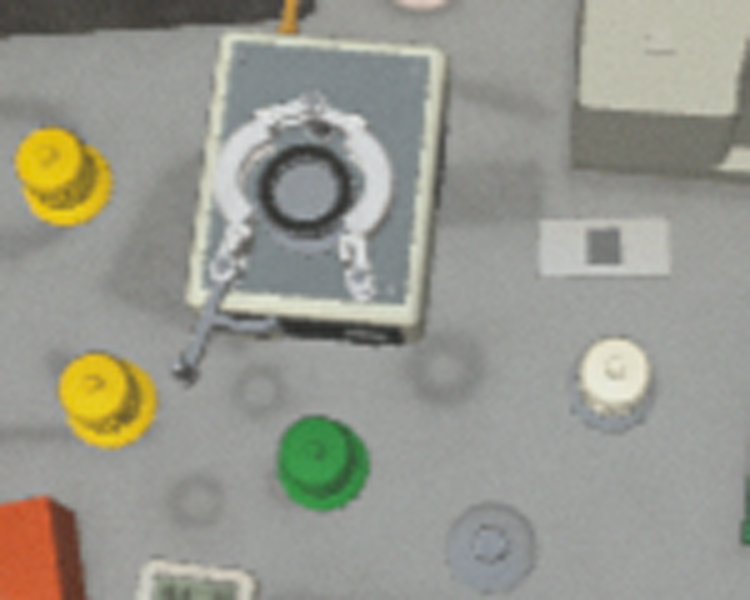

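Filter: cream ribbed round with hose stub at px (273,200); the colour, stub and place right of the pump all fit. The cap is the flat steel disc with a knob at (248,234). The lookalikes at (214,217) green and (160,160)/(171,205) yellow are rejected. Seal ring is at about (211,163). Now measuring.

```bash
cat > h.py <<'E'
import numpy as np,cv2
from bench import ctrl
from scipy.spatial.transform import Rotation as R
def ray(n,uv,z):
    c=ctrl.calibration(n);K=c["camera_matrix"];T=np.array(c["world_from_camera"])
    p=cv2.undistortPoints(np.float64([[uv]]),K,None)[0,0]
    d=T[:3,:3]@[p[0],-p[1],-1];return T[:3,3]+d*(z-T[2,3])/d[2]
def proj(n,P):
    c=ctrl.calibration(n);T=np.linalg.inv(np.array(c["world_from_camera"]))
    q=T[:3,:3]@P+T[:3,3];k=np.array(c["camera_matrix"])@[q[0],-q[1],-q[2]];return k[:2]/k[2]
def pose():
    o=ctrl.get_obs();q=o["eef_rot"];return o,R.from_quat([q[1],q[2],q[3],q[0]])
def togo(P,yd=None):
    "shift in cm and z turn in 6deg units to TCP P with tool y along world dir yd, tool down"
    o,r=pose();M=r.as_matrix();s=M.T@(np.array(P)-o["eef_pos"])*100
    out=[np.round(s,2).tolist()]
    if yd is not None:
        y=np.array([yd[0],yd[1],0.]);y/=np.linalg.norm(y)
        if y@M[:,1]<0:y=-y
        z=np.array([0,0,-1.]);G=np.c_[np.cross(y,z),y,z]
        out.append(np.round(np.degrees(R.from_matrix(M.T@G).as_rotvec())/6,2).tolist())
    return out
E
python3 - <<'E'
from h import *
im=cv2.imread("pics/top0.png");hsv=cv2.cvtColor(im,cv2.COLOR_BGR2HSV);g=cv2.cvtColor(im,cv2.COLOR_BGR2GRAY)
def comp(m,box,mina=20):
    x0,y0,x1,y1=box;mm=np.zeros_like(g);mm[y0:y1,x0:x1]=m[y0:y1,x0:x1]*255
    c,_=cv2.findContours(mm,cv2.RETR_EXTERNAL,cv2.CHAIN_APPROX_NONE);return max(c,key=cv2.contourArea)
c=comp((g<75),(195,145,228,180));e=cv2.fitEllipse(c);print("seal",e);S=ray("top",e[0],.1);print(S)
W=[ray("top",p[0],.1) for p in c];print("circ",cv2.minEnclosingCircle(np.float32([w[:2] for w in W])))
c=comp((g>190),(258,188,290,203+10));e=cv2.fitEllipse(c);print("filt",e,cv2.contourArea(c))
F=np.float32([ray("top",p[0],.049)[:2] for p in c]);print("filtcirc",cv2.minEnclosingCircle(F))
# housing
b=((hsv[...,2]>185)&(hsv[...,1]>15)&(hsv[...,1]<70))
c=comp(b,(185,128,242,192));r=cv2.minAreaRect(np.float32([ray("top",p[0],.062)[:2] for p in cv2.convexHull(c)]));print("house",r,cv2.boxPoints(r).tolist())
E
```

```text
seal ((210.61866760253906, 162.25213623046875), (15.947086334228516, 17.124013900756836), 74.179931640625)
[0.60574537 0.05004044 0.1       ]
circ ((0.6057558059692383, 0.049836162477731705), 0.02374480850994587)
filt ((272.35589599609375, 199.1126708984375), (11.671630859375, 13.031024932861328), 16.864967346191406) 113.0
filtcirc ((0.5255808234214783, -0.11892715096473694), 0.02010810375213623)
house ((0.6265076398849487, 0.04980809986591339), (0.12532208859920502, 0.16008654236793518), 88.40604400634766) [[0.544752299785614, -0.010602202266454697], [0.70477694272995, -0.015055198222398758], [0.7082629799842834, 0.11021840572357178], [0.5482383370399475, 0.11467139422893524]]
```

```bash
python3 - <<'E'
from h import *
print(togo([.5256,-.119,.16],(1,-.03)))
E
```

```text
[[-52.94, -47.31, 9.0], [-0.01, 0.01, 11.35]]
```

{"api": "send_rows", "payload": {
  "dr": [
    [0,0,1.4],
    [0,0,2.8],
    [0,0,4.2],
    [0,0,5.6],
    [0,0,7],
    [0,0,8.4],
    [0,0,9.8],
    [0,0,11.35]
  ],
  "xyz": [
    [-4.5,-4,0],
    [-9,-8,0],
    [-13.5,-12,0],
    [-18,-16,0],
    [-22.5,-20,0],
    [-27,-24,0],
    [-31.5,-28,0],
    [-36,-32.2,0]
  ],
  "jaw": [100,100,100,100,100,100,100,100]
}}

```text
time_s: 1.1
eef_pos: [0.4315, 0.086, 0.2503]
eef_rot: [0.0, 0.719, 0.695, 0.0]
wrist_force: [1.5, 0.2, 0.4]
opening: 1.0
grasp_force: 0.0
```

```bash
python3 - <<'E'
from h import *
o,_=pose();print(o["time_s"],o["eef_pos"],o["q"],o["wrist_force"])
print(togo([.5256,-.119,.12],(1,-.03)))
E
```

```text
1.1 [0.43150827 0.08596826 0.25026975] [-7.45415503e-02 -1.34908819e-01  1.92928676e+00  2.22453156e-04
  1.34685097e+00 -3.99101387e-02] [1.53104876 0.22849641 0.36997922]
[[-20.16, 10.11, 13.03], [0.0, -0.0, -0.04]]
```

{"api": "send_rows", "payload": {
  "dr": [
    [0,0,0],
    [0,0,0],
    [0,0,0],
    [0,0,0],
    [0,0,0],
    [0,0,0],
    [0,0,0],
    [0,0,0]
  ],
  "xyz": [
    [-5,2.5,1],
    [-10,5,3],
    [-15,7.5,5],
    [-20.16,10.11,8],
    [-20.16,10.11,11],
    [-20.16,10.11,13],
    [-20.16,10.11,13],
    [-20.16,10.11,13]
  ],
  "jaw": [100,100,100,100,100,100,100,100]
}}

```text
time_s: 2.1
eef_pos: [0.5267, -0.1168, 0.1211]
eef_rot: [0.0, 0.717, 0.697, 0.0]
wrist_force: [-0.2, 0.3, 1.1]
opening: 0.999
grasp_force: 0.0
```

```bash
python3 - <<'E'
from h import *
print(togo([.5256,-.119,.038],(1,-.03)))
im=ctrl.camera("side");cv2.imwrite("pics/s1.png",cv2.resize(im[150:330,160:400,::-1],None,fx=3,fy=3,interpolation=cv2.INTER_CUBIC))
E
```

```text
[[-0.22, -0.11, 8.31], [0.01, 0.0, 0.01]]
```

View pics/s1.png

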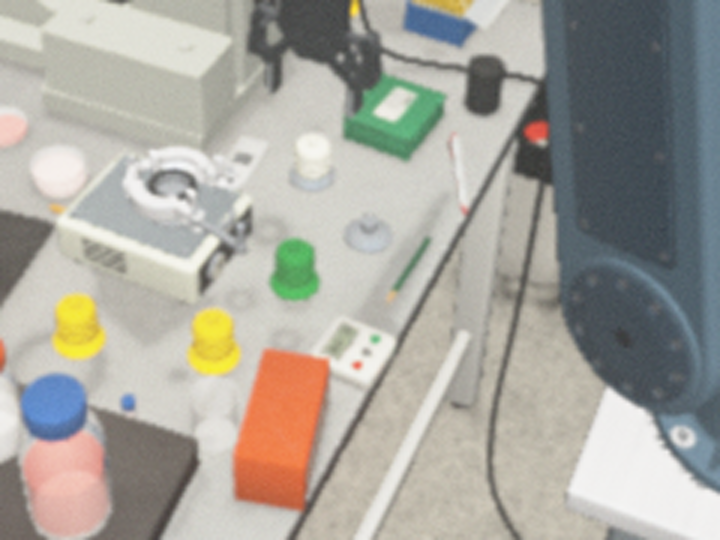

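The side view shows the filter at crop (312,160) on its flange, with the open gripper above it. The open port is visible at crop (172,182), and nothing else is between the fingers. I'll descend and close gradually.

{"api": "send_rows", "payload": {
  "dr": [
    [0,0,0],
    [0,0,0],
    [0,0,0],
    [0,0,0],
    [0,0,0],
    [0,0,0],
    [0,0,0],
    [0,0,0]
  ],
  "xyz": [
    [-0.2,-0.1,3],
    [-0.2,-0.1,6],
    [-0.2,-0.1,8.3],
    [-0.2,-0.1,8.3],
    [-0.2,-0.1,8.3],
    [-0.2,-0.1,8.3],
    [-0.2,-0.1,8.3],
    [-0.2,-0.1,8.3]
  ],
  "jaw": [100,100,100,80,65,58,54,51]
}}

```text
time_s: 3.15
eef_pos: [0.5256, -0.1189, 0.0378]
eef_rot: [0.001, 0.717, 0.697, 0.0]
wrist_force: [0.9, -0.1, 0.4]
opening: 0.51
grasp_force: 0.3
```

{"api": "send_rows", "payload": {
  "dr": [
    [0,0,0],
    [0,0,0],
    [0,0,0],
    [0,0,0],
    [0,0,0],
    [0,0,0],
    [0,0,0],
    [0,0,0]
  ],
  "xyz": [
    [0,0,0],
    [0,0,0],
    [0,0,0],
    [0,0,0],
    [0,0,0],
    [0,0,0],
    [0,0,0],
    [0,0,0]
  ],
  "jaw": [50,49,48,48,47,47,46,46]
}}

```text
time_s: 4.15
eef_pos: [0.5253, -0.1187, 0.0374]
eef_rot: [0.0, 0.718, 0.697, 0.0]
wrist_force: [1.2, -0.3, 2.5]
opening: 0.465
grasp_force: 14.0
```

```bash
python3 - <<'E'
from h import *
o,_=pose();print(o["time_s"],o["eef_pos"],o["wrist_force"],o["opening"],o["grasp_force"])
E
```

```text
4.15 [ 0.52525448 -0.11873571  0.03738413] [ 1.21200279 -0.299019    2.4683176 ] 0.4653275782172372 13.980830311775208
```

{"api": "send_rows", "payload": {
  "dr": [
    [0,0,0],
    [0,0,1],
    [0,0,2.7],
    [0,0,4.4],
    [0,0,6.1],
    [0,0,7.8],
    [0,0,9.5],
    [0,0,11.2]
  ],
  "xyz": [
    [0,0,0],
    [0,0,0],
    [0,0,0],
    [0,0,0],
    [0,0,0],
    [0,0,0],
    [0,0,0],
    [0,0,0]
  ],
  "jaw": [75,75,75,75,75,75,75,75]
}}

```text
time_s: 5.15
eef_pos: [0.5245, -0.1184, 0.0368]
eef_rot: [-0.0, 0.984, 0.18, -0.001]
wrist_force: [-0.5, 0.5, 0.5]
opening: 0.75
grasp_force: 0.0
```

{"api": "send_rows", "payload": {
  "dr": [
    [0,0,1.7],
    [0,0,3.4],
    [0,0,3.8],
    [0,0,3.8],
    [0,0,3.8],
    [0,0,3.8],
    [0,0,3.8],
    [0,0,3.8]
  ],
  "xyz": [
    [0,0,0],
    [0,0,0],
    [0,0,0],
    [0,0,0],
    [0,0,0],
    [0,0,0],
    [0,0,0],
    [0,0,0]
  ],
  "jaw": [75,75,65,58,54,51,49,48]
}}

```text
time_s: 6.15
eef_pos: [0.5253, -0.1189, 0.0374]
eef_rot: [0.0, 1.0, -0.015, 0.0]
wrist_force: [0.2, -0.6, -0.1]
opening: 0.479
grasp_force: 0.5
```

{"api": "send_rows", "payload": {
  "dr": [
    [0,0,0],
    [0,0,0],
    [0,0,0],
    [0,0,0],
    [0,0,0],
    [0,0,0],
    [0,0,0],
    [0,0,0]
  ],
  "xyz": [
    [0,0,0],
    [0,0,0],
    [0,0,0],
    [0,0,0],
    [0,0,-2],
    [0,0,-6],
    [0,0,-10],
    [0,0,-14]
  ],
  "jaw": [47,47,46,45.5,45.5,45.5,45.5,45.5]
}}

```text
time_s: 7.15
eef_pos: [0.5244, -0.118, 0.1775]
eef_rot: [-0.001, 1.0, -0.015, -0.001]
wrist_force: [1.2, -1.0, -2.7]
opening: 0.466
grasp_force: 23.6
```

```bash
python3 - <<'E'
from h import *
o,_=pose();print(o["time_s"],o["eef_pos"],o["q"],o["wrist_force"],o["opening"],o["grasp_force"])
print(togo([.6056,.0500,.175],(.03,1)))
E
```

```text
7.15 [ 0.52437856 -0.11798444  0.1775081 ] [-4.42546812e-01  1.77164805e-01  1.76713044e+00  5.10969820e-04
  1.19953779e+00  1.15754939e+00] [ 1.17744874 -0.99928764 -2.72197216] 0.46555194678224243 23.61966758966446
[[7.62, -17.03, 0.26], [-0.01, 0.02, 0.0]]
```

```bash
python3 - <<'E'
from h import *
im=ctrl.camera("side")[:,:,::-1];t=ctrl.camera("top")[:,:,::-1];cv2.imwrite("pics/s2.png",im);cv2.imwrite("pics/t2.png",t)
for n,a,b,th in(("side",im,(200,198,236,224),75),("top",t,(195,145,228,180),75)):
    g=cv2.cvtColor(np.ascontiguousarray(a),cv2.COLOR_BGR2GRAY);x0,y0,x1,y1=b
    for th in(65,75,85,95):
        m=np.zeros_like(g);m[y0:y1,x0:x1]=(g[y0:y1,x0:x1]<th)*255
        c=max(cv2.findContours(m,cv2.RETR_EXTERNAL,cv2.CHAIN_APPROX_NONE)[0],key=cv2.contourArea)
        h=cv2.convexHull(c);e=cv2.fitEllipse(h) if len(h)>4 else None
        print(n,th,e,ray(n,e[0],.1)[:2] if e else 0)
print(proj("side",[.6056,.05,.1]))
A=np.hstack([cv2.resize(np.ascontiguousarray(im[190:235,190:240]),None,fx=8,fy=8,interpolation=cv2.INTER_CUBIC),cv2.resize(np.ascontiguousarray(t[140:185,185:235]),None,fx=8,fy=8,interpolation=cv2.INTER_CUBIC)])
cv2.imwrite("pics/c2.png",A)
E
```

```text
Traceback (most recent call last):
ValueError: max() iterable argument is empty
```

```bash
python3 - <<'E'
from h import *
im=cv2.imread("pics/s2.png");t=cv2.imread("pics/t2.png")
for n,a,b in(("side",im,(200,198,236,224)),("top",t,(198,148,226,178))):
    g=cv2.cvtColor(a,cv2.COLOR_BGR2GRAY);x0,y0,x1,y1=b
    for th in(70,85,100,115):
        m=np.zeros_like(g);m[y0:y1,x0:x1]=(g[y0:y1,x0:x1]<th)*255
        cs=cv2.findContours(m,cv2.RETR_EXTERNAL,cv2.CHAIN_APPROX_NONE)[0]
        if not cs: print(n,th,g[y0:y1,x0:x1].min());continue
        h=cv2.convexHull(max(cs,key=cv2.contourArea))
        if len(h)>4: e=cv2.fitEllipse(h);print(n,th,np.round(e[0],2),np.round(e[1],1),ray(n,e[0],.1)[:2])
print(proj("side",np.array([.6056,.05,.1])))
Z=lambda a:cv2.resize(a,None,fx=8,fy=8,interpolation=cv2.INTER_CUBIC)
cv2.imwrite("pics/c2.png",np.hstack([Z(im[190:235,190:240]),Z(t[140:185,185:235])]))
E
```

```text
side 70 96
side 85 96
side 115 [210.98 209.77] [1.9 7. ] [0.62224952 0.05702266]
top 70 [228.64 169.21] [ 6.8 24.5] [0.58928842 0.00095922]
top 100 [228.8  166.68] [ 8.  42.7] [0.59629376 0.00106401]
top 115 [262.5 145.5] [ 18.1 112.6] [ 0.66081327 -0.08475687]
[216.91821975 209.97254276]
```

View pics/c2.png

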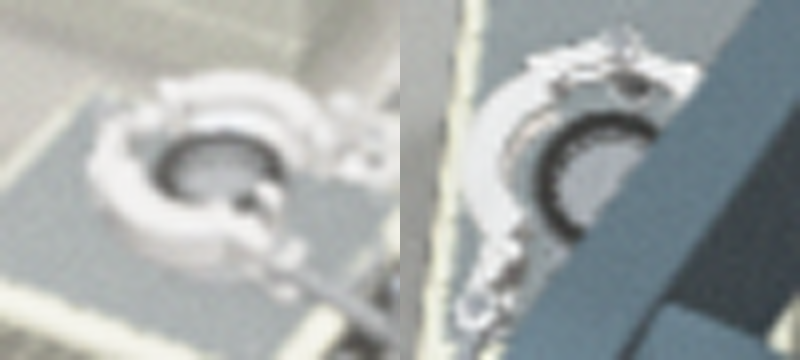

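The side crop shows the seal ring centred about (217.2, 211), against a predicted (216.9, 210.0) from the top measurement. They agree within 2–3 mm, so I'm moving over the port.

{"api": "send_rows", "payload": {
  "dr": [
    [0,0,0],
    [0,0,0],
    [0,0,0],
    [0,0,0],
    [0,0,0],
    [0,0,0],
    [0,0,0],
    [0,0,0]
  ],
  "xyz": [
    [1.5,-3.5,0],
    [3.5,-8,0],
    [5.5,-12.5,0],
    [7.62,-17.03,0.2],
    [7.62,-17.03,0.2],
    [7.62,-17.03,0.2],
    [7.62,-17.03,0.2],
    [7.62,-17.03,0.2]
  ],
  "jaw": [45.5,45.5,45.5,45.5,45.5,45.5,45.5,45.5]
}}

```text
time_s: 8.25
eef_pos: [0.6061, 0.0482, 0.1751]
eef_rot: [0.0, 1.0, -0.016, -0.0]
wrist_force: [-0.3, 0.7, -2.5]
opening: 0.458
grasp_force: 23.9
```

```bash
python3 - <<'E'
from h import *
o,r=pose();print(o["eef_pos"],r.as_matrix().round(3).tolist(),o["wrist_force"],o["opening"],o["grasp_force"])
print(togo([.6056,.0500,.141],(.03,1)))
print(proj("side",np.array([.6056,.05,o["eef_pos"][2]-.0375+.049])),proj("side",np.array([.6056,.05,o["eef_pos"][2]-.0375+.0135])))
im=ctrl.camera("side")[:,:,::-1];cv2.imwrite("pics/s3.png",cv2.resize(np.ascontiguousarray(im[165:240,170:270]),None,fx=8,fy=8,interpolation=cv2.INTER_CUBIC))
E
```

```text
[0.60609435 0.04824819 0.1751484 ] [[1.0, -0.031, -0.0], [-0.031, -1.0, -0.0], [-0.0, 0.0, -1.0]] [-0.32613818  0.66384067 -2.45302894] 0.45837107462325344 23.91309142112732
[[-0.05, -0.17, 3.41], [0.0, 0.0, -0.01]]
[215.39680048 187.49135708] [216.03558416 196.93031639]
```

View pics/s3.png

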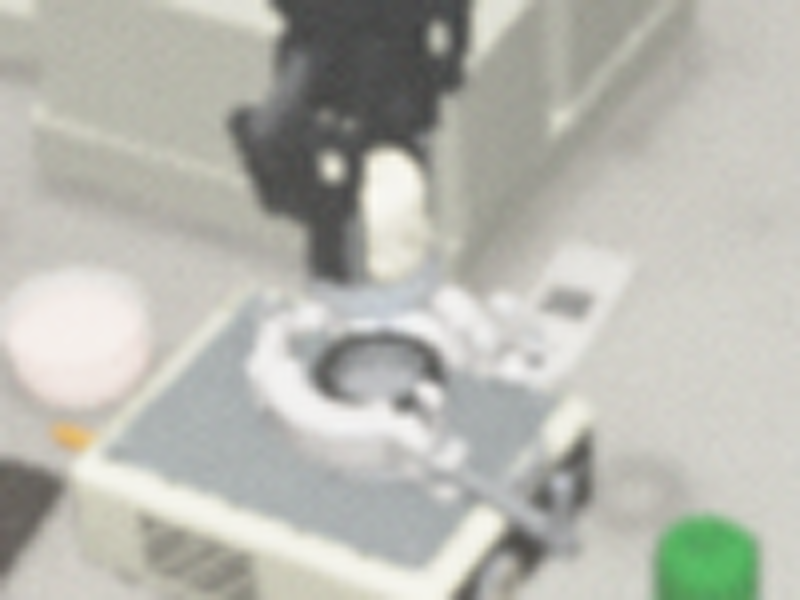

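The side crop shows the filter upright in the fingers. Its flange is centred at crop x≈372 (px 216.1, predicted 216.0) and the seal at 380 (px 217.1, predicted 216.9), so it is aligned to about 1 mm. Lowering gently.

{"api": "send_rows", "payload": {
  "dr": [
    [0,0,0],
    [0,0,0],
    [0,0,0],
    [0,0,0],
    [0,0,0],
    [0,0,0],
    [0,0,0],
    [0,0,0]
  ],
  "xyz": [
    [-0.05,-0.1,1],
    [-0.05,-0.1,2],
    [-0.05,-0.1,2.8],
    [-0.05,-0.1,3.2],
    [-0.05,-0.1,3.4],
    [-0.05,-0.1,3.4],
    [-0.05,-0.1,3.4],
    [-0.05,-0.1,3.4]
  ],
  "jaw": [45.5,45.5,45.5,45.5,45.5,45.5,45.5,45.5]
}}

```text
time_s: 9.3
eef_pos: [0.6061, 0.0503, 0.1416]
eef_rot: [0.0, 1.0, -0.015, 0.0]
wrist_force: [0.0, -1.1, -2.8]
opening: 0.461
grasp_force: 23.9
```

```bash
python3 - <<'E'
from h import *
o,r=pose();print(o["eef_pos"],o["wrist_force"],o["torque"])
print(togo([.6056,.0500,.135],(.03,1)))
E
```

```text
[0.60611168 0.050303   0.14161321] [ 0.00760602 -1.08709281 -2.84034744] [ 1.10237665e-02 -1.31334181e-02  1.75704224e-06]
[[-0.05, 0.03, 0.66], [0.0, -0.01, 0.0]]
```

{"api": "send_rows", "payload": {
  "dr": [
    [0,0,0],
    [0,0,0],
    [0,0,0],
    [0,0,0],
    [0,0,0],
    [0,0,0],
    [0,0,0],
    [0,0,0]
  ],
  "xyz": [
    [-0.03,0,0.15],
    [-0.03,0,0.3],
    [-0.03,0,0.45],
    [-0.03,0,0.55],
    [-0.03,0,0.6],
    [-0.03,0,0.65],
    [-0.03,0,0.65],
    [-0.03,0,0.65]
  ],
  "jaw": [45.5,45.5,45.5,45.5,45.5,45.5,45.5,45.5]
}}

```text
time_s: 10.3
eef_pos: [0.6057, 0.0503, 0.1349]
eef_rot: [0.0, 1.0, -0.015, 0.0]
wrist_force: [1.1, 0.5, -1.9]
opening: 0.462
grasp_force: 23.9
```

No contact yet, so the spigot is entering the bore.

{"api": "send_rows", "payload": {
  "dr": [
    [0,0,0],
    [0,0,0],
    [0,0,0],
    [0,0,0],
    [0,0,0],
    [0,0,0],
    [0,0,0],
    [0,0,0]
  ],
  "xyz": [
    [0,0,0.1],
    [0,0,0.15],
    [0,0,0.2],
    [0,0,0.25],
    [0,0,0.3],
    [0,0,0.35],
    [0,0,0.35],
    [0,0,0.35]
  ],
  "jaw": [45.5,45.5,45.5,45.5,45.5,45.5,45.5,45.5]
}}

```text
time_s: 11.3
eef_pos: [0.6058, 0.0503, 0.1315]
eef_rot: [0.0, 1.0, -0.015, 0.0]
wrist_force: [-1.0, 0.2, -0.9]
opening: 0.462
grasp_force: 24.1
```

{"api": "send_rows", "payload": {
  "dr": [
    [0,0,0],
    [0,0,0],
    [0,0,0],
    [0,0,0],
    [0,0,0],
    [0,0,0],
    [0,0,0],
    [0,0,0]
  ],
  "xyz": [
    [0,0,0.03],
    [0,0,0.05],
    [0,0,0.05],
    [0,0,0.05],
    [0,0,0.05],
    [0,0,0.05],
    [0,0,0.05],
    [0,0,0.05]
  ],
  "jaw": [45.5,45.5,46.5,48,50,55,65,80]
}}

```text
time_s: 12.3
eef_pos: [0.6056, 0.0503, 0.1307]
eef_rot: [-0.0, 1.0, -0.015, -0.0]
wrist_force: [0.3, -0.5, 0.7]
opening: 0.796
grasp_force: 0.0
```

{"api": "send_rows", "payload": {
  "dr": [
    [0,0,0],
    [0,0,0],
    [0,0,0],
    [0,0,0],
    [0,0,0],
    [0,0,0],
    [0,0,0],
    [0,0,0]
  ],
  "xyz": [
    [0,0,0],
    [0,0,-1],
    [0,0,-3],
    [0,0,-5],
    [0,0,-7],
    [-4,0,-8],
    [-10,0,-8],
    [-14,0,-8]
  ],
  "jaw": [80,80,85,100,100,100,100,100]
}}

```text
time_s: 13.3
eef_pos: [0.4638, 0.0546, 0.2118]
eef_rot: [0.0, 1.0, -0.015, 0.0]
wrist_force: [-0.1, 0.6, 0.3]
opening: 1.003
grasp_force: 0.0
```

```bash
python3 - <<'E'
from h import *
o,r=pose();print(o["time_s"],o["eef_pos"],o["wrist_force"])
s=ctrl.camera("side")[:,:,::-1];t=ctrl.camera("top")[:,:,::-1];cv2.imwrite("pics/s4.png",s);cv2.imwrite("pics/t4.png",t)
Z=lambda a:cv2.resize(np.ascontiguousarray(a),None,fx=8,fy=8,interpolation=cv2.INTER_CUBIC)
cv2.imwrite("pics/c4.png",np.hstack([Z(s[175:245,190:240]),Z(t[140:210,183:233])]))
E
```

```text
13.3 [0.46384564 0.05464558 0.21180503] [-0.05318647  0.59957229  0.34113199]
```

View pics/c4.png

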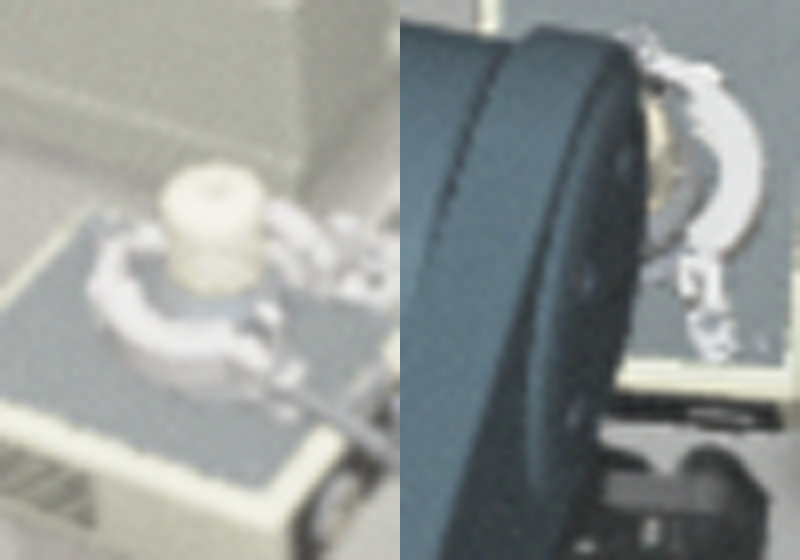

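The filter stands upright in the port (side crop 215,225). Next I work out the hinge, tabs and post from the first top picture.

```bash
python3 - <<'E'
from h import *
P=np.array([.6057,.0503]);a=-.028
u=np.array([np.cos(a),np.sin(a)]);v=np.array([-u[1],u[0]])
for n,c,z in(("hinge",(313,103),.11),("tabL",(238,236),.1285),("tabR",(350,243),.1285),("pivot",(222,265),.107),("pin",(362,288),.105),("post",(185,370),.1305)):
    w=ray("top",((c[0]+.5)/5-.5+150,(c[1]+.5)/5-.5+125),z)[:2]-P;print(n,np.round(np.array([w@u,w@v])*1000,1))
def rot(p,t):c,s=np.cos(t),np.sin(t);return np.array([c*p[0]-s*p[1],s*p[0]+c*p[1]])
for t in(.2,.25,.3,.35):
    f=lambda p,s:np.round(rot(np.array(p)-[46,0],-s*t)+[46,0],1)
    print(t,"tabL",f((-44.5,9),1),"pivot",f((-54,11),1),"pin",f((-54,-11),-1))
E
```

```text
hinge [44.4 -0.6]
tabL [-37.3  26.6]
tabR [-36.1 -30.7]
pivot [-47.5  37. ]
pin [-53.1 -36.7]
post [-109.6   44.1]
0.2 tabL [-40.9  26.8] pivot [-49.8  30.6] pin [-49.8 -30.6]
0.25 tabL [-39.5  31.1] pivot [-48.2  35.4] pin [-48.2 -35.4]
0.3 tabL [-37.8  35.3] pivot [-46.3  40.1] pin [-46.3 -40.1]
0.35 tabL [-35.9  39.5] pivot [-44.2  44.6] pin [-44.2 -44.6]
```

```bash
cat >> h.py <<'E'
P=np.array([.6057,.0503]);U=np.array([np.cos(-.028),np.sin(-.028)]);V=np.array([-U[1],U[0]])
def W(x,y,z):return np.r_[P+(x*U+y*V)/1000,z]
def L():
    o,r=pose();w=o["eef_pos"][:2]-P;f=o["wrist_force"]
    print("t",round(o["time_s"],2),"pump xy mm",np.round([w@U*1000,w@V*1000],1),"z",round(o["eef_pos"][2],4),"F pump",np.round([f[:2]@U,f[:2]@V,f[2]],1),"op",round(o["opening"],3),"g",round(o["grasp_force"],1))
E
python3 - <<'E'
from h import *
L();print(togo(W(-42,0,.132),V))
E
```

```text
t 13.4 pump xy mm [-143.4    0.8] z 0.2113 F pump [0.8 0.1 0. ] op 0.999 g 0.0
[[10.15, 0.07, 7.92], [-0.0, 0.01, -0.01]]
```

{"api": "send_rows", "payload": {
  "dr": [
    [0,0,0],
    [0,0,0],
    [0,0,0],
    [0,0,0],
    [0,0,0],
    [0,0,0],
    [0,0,0],
    [0,0,0]
  ],
  "xyz": [
    [5,0.07,0],
    [10.15,0.07,0],
    [10.15,0.07,2],
    [10.15,0.07,4],
    [10.15,0.07,6],
    [10.15,0.07,7.4],
    [10.15,0.07,7.9],
    [10.15,0.07,7.9]
  ],
  "jaw": [100,100,100,100,100,100,100,100]
}}

```text
time_s: 14.4
eef_pos: [0.5675, 0.0507, 0.1321]
eef_rot: [0.0, 1.0, -0.015, 0.0]
wrist_force: [0.7, 0.1, 0.4]
opening: 1.002
grasp_force: 0.0
```

```bash
python3 - <<'E'
from h import *
L();print(togo(W(-42,0,.132),V))
E
```

```text
t 14.4 pump xy mm [-38.2  -0.7] z 0.1321 F pump [0.7 0.1 0.4] op 1.002 g 0.0
[[-0.38, -0.07, 0.01], [0.0, -0.0, -0.02]]
```

{"api": "send_rows", "payload": {
  "dr": [
    [0,0,0],
    [0,0,0],
    [0,0,0],
    [0,0,0],
    [0,0,0],
    [0,0,0],
    [0,0,0],
    [0,0,0]
  ],
  "xyz": [
    [-0.38,-0.07,0],
    [-0.38,-0.07,0],
    [-0.38,-0.07,0],
    [-0.38,-0.07,0],
    [-0.38,-0.07,0],
    [-0.38,-0.07,0],
    [-0.38,-0.07,0],
    [-0.38,-0.07,0]
  ],
  "jaw": [95,90,85,80,75,70,65,60]
}}

```text
time_s: 15.4
eef_pos: [0.5634, 0.0514, 0.1319]
eef_rot: [0.0, 1.0, -0.015, 0.0]
wrist_force: [-1.3, 0.0, 3.1]
opening: 0.604
grasp_force: 2.8
```

```bash
python3 - <<'E'
from h import *
L()
E
```

```text
t 15.4 pump xy mm [-42.3  -0. ] z 0.1319 F pump [-1.3  0.   3.1] op 0.604 g 2.8
```

{"api": "send_rows", "payload": {
  "dr": [
    [0,0,0],
    [0,0,0],
    [0,0,0],
    [0,0,0],
    [0,0,0],
    [0,0,0],
    [0,0,0],
    [0,0,0]
  ],
  "xyz": [
    [0,0,0],
    [0,0,0],
    [0,0,0],
    [0,0,0],
    [0,0,0],
    [0,0,0],
    [0,0,0],
    [0,0,0]
  ],
  "jaw": [57,54,51,48,45,42,40,38]
}}

```text
time_s: 16.4
eef_pos: [0.5633, 0.0516, 0.1317]
eef_rot: [0.0, 1.0, -0.015, -0.0]
wrist_force: [-0.9, -0.3, 1.6]
opening: 0.384
grasp_force: 3.0
```

{"api": "send_rows", "payload": {
  "dr": [
    [0,0,0],
    [0,0,0],
    [0,0,0],
    [0,0,0],
    [0,0,0],
    [0,0,0],
    [0,0,0],
    [0,0,0]
  ],
  "xyz": [
    [0,0,0],
    [0,0,0],
    [0,0,0],
    [0,0,0],
    [0,0,0],
    [0,0,0],
    [0,0,0],
    [0,0,0]
  ],
  "jaw": [37,36.5,36,35.5,35,34.5,34,34]
}}

```text
time_s: 17.4
eef_pos: [0.5633, 0.0515, 0.1318]
eef_rot: [0.0, 1.0, -0.015, -0.0]
wrist_force: [-2.0, -1.1, 3.4]
opening: 0.34
grasp_force: 3.8
```

```bash
python3 - <<'E'
from h import *
L()
E
```

```text
t 17.4 pump xy mm [-42.4   0. ] z 0.1318 F pump [-2.  -1.2  3.4] op 0.34 g 3.8
```

{"api": "send_rows", "payload": {
  "dr": [
    [0,0,0],
    [0,0,0],
    [0,0,0],
    [0,0,0],
    [0,0,0],
    [0,0,0],
    [0,0,0],
    [0,0,0]
  ],
  "xyz": [
    [0,0,0],
    [0,0,0],
    [0,0,0],
    [0,0,0],
    [0,0,0],
    [0,0,0],
    [0,0,0],
    [0,0,0]
  ],
  "jaw": [33.5,33,32.5,32,31.5,31,30.5,30]
}}

```text
time_s: 18.4
eef_pos: [0.5633, 0.0515, 0.1318]
eef_rot: [0.0, 1.0, -0.015, -0.0]
wrist_force: [-4.5, -1.1, 5.0]
opening: 0.3
grasp_force: 6.1
```

```bash
python3 - <<'E'
from h import *
L()
E
```

```text
t 18.4 pump xy mm [-42.4  -0. ] z 0.1318 F pump [-4.4 -1.2  5. ] op 0.3 g 6.1
```

{"api": "send_rows", "payload": {
  "dr": [
    [0,0,0],
    [0,0,0],
    [0,0,0],
    [0,0,0],
    [0,0,0],
    [0,0,0],
    [0,0,0],
    [0,0,0]
  ],
  "xyz": [
    [0,0,0],
    [0,0,0],
    [0,0,0],
    [0,0,0],
    [0,0,0],
    [0,0,0],
    [0,0,0],
    [0,0,0]
  ],
  "jaw": [29.5,29,28.5,28,27.5,27,26.5,26]
}}

```text
time_s: 19.4
eef_pos: [0.5633, 0.0514, 0.132]
eef_rot: [0.0, 1.0, -0.015, -0.0]
wrist_force: [-5.7, -2.4, 5.9]
opening: 0.261
grasp_force: 10.0
```

```bash
python3 - <<'E'
from h import *
L()
E
```

```text
t 19.4 pump xy mm [-42.5  -0.1] z 0.132 F pump [-5.7 -2.6  5.9] op 0.261 g 10.0
```

10 N on each tab at 22 mm is about 0.023 rad per side. I'll release and clear to the right to find the post.

{"api": "send_rows", "payload": {
  "dr": [
    [0,0,0],
    [0,0,0],
    [0,0,0],
    [0,0,0],
    [0,0,0],
    [0,0,0],
    [0,0,0],
    [0,0,0]
  ],
  "xyz": [
    [0,0,0],
    [0,0,0],
    [0,0,0],
    [0,0,-2],
    [0,0,-5],
    [-2,4,-6],
    [-3,9,-6],
    [-4,12,-6]
  ],
  "jaw": [26,30,40,50,50,40,30,20]
}}

```text
time_s: 20.4
eef_pos: [0.5197, -0.0689, 0.192]
eef_rot: [0.0, 1.0, -0.015, 0.001]
wrist_force: [0.5, -0.3, 1.0]
opening: 0.2
grasp_force: 0.0
```

```bash
python3 - <<'E'
from h import *
L()
s=ctrl.camera("side")[:,:,::-1];t=ctrl.camera("top")[:,:,::-1];cv2.imwrite("pics/s5.png",s);cv2.imwrite("pics/t5.png",t)
for p in((-113,9,.1305),(-54,11,.107),(-44.5,9,.1285)):print(p,[np.round(proj(n,W(*p)),1).tolist() for n in("side","top")])
Z=lambda a:cv2.resize(np.ascontiguousarray(a),None,fx=8,fy=8,interpolation=cv2.INTER_CUBIC)
cv2.imwrite("pics/c5.png",np.hstack([Z(s[190:260,200:250]),Z(t[150:220,183:233])]))
E
```

```text
t 20.4 pump xy mm [ -82.6 -121.6] z 0.192 F pump [ 0.5 -0.3  1. ] op 0.2 g 0.0
(-113, 9, 0.1305) [[248.4, 215.7], [200.4, 201.1]]
(-54, 11, 0.107) [[230.5, 215.9], [203.6, 180.8]]
(-44.5, 9, 0.1285) [[227.8, 209.1], [203.7, 175.1]]
```

View pics/c5.png

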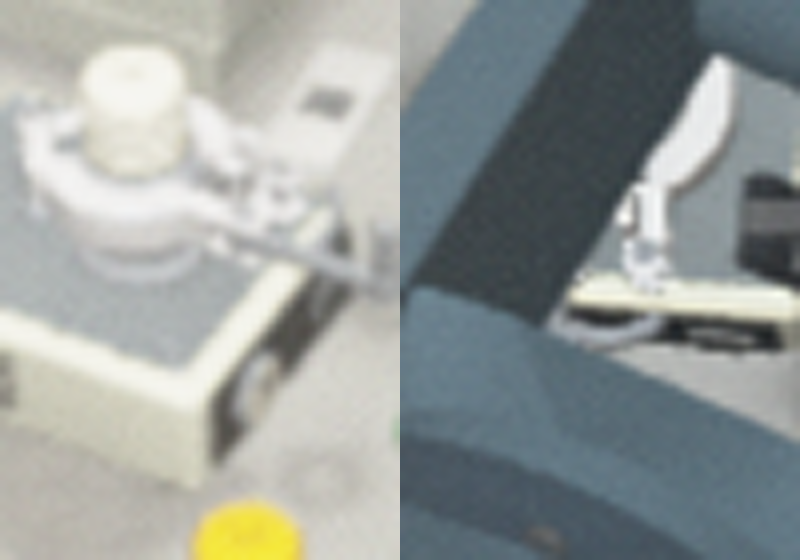

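```bash
python3 - <<'E'
import cv2
s=cv2.imread("pics/s5.png")[195:245,215:275]
cv2.imwrite("pics/c6.png",cv2.resize(s,None,fx=12,fy=12,interpolation=cv2.INTER_CUBIC))
E
```

```text
(no output)
```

View pics/c6.png

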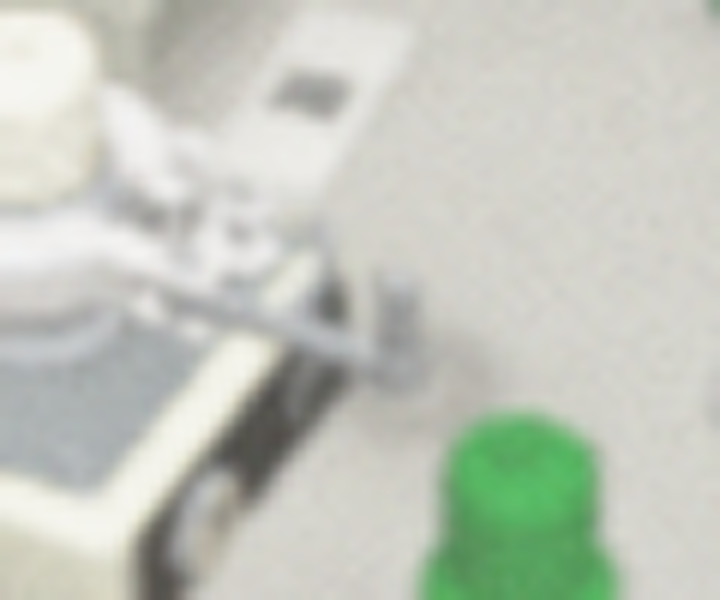

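The post is seen at crop (400, 275–375), with its top at about px (247.9,218) and its foot at (247.6,225).

```bash
python3 - <<'E'
from h import *
for px,z in(((247.9,217.8),.1305),((247.8,220.6),.122),((247.6,225),.105)):
    w=ray("side",px,z)[:2]-P;print(np.round([w@U*1000,w@V*1000],1))
for p in(-174,-180,-185):print(p,np.array([-53.5,15])+60*np.array([np.cos(np.radians(p)),np.sin(np.radians(p))]))
# side bias check: filter canister top centre
print(proj("side",W(0,0,.143)))
L()
E
```

```text
[-115.9   17.5]
[-116.8   20. ]
[-116.3   20.5]
-174 [-113.17131372    8.7282922 ]
-180 [-113.5   15. ]
-185 [-113.27168189   20.22934456]
[216.09992066 199.09996533]
t 20.5 pump xy mm [ -83.  -122.3] z 0.1917 F pump [1.  0.7 0.1] op 0.2 g 0.0
```

```bash
python3 - <<'E'
from h import *
print(togo(W(-113,17,.131),V))
E
```

```text
[[-3.07, -13.92, 6.06], [0.01, -0.0, -0.05]]
```

{"api": "send_rows", "payload": {
  "dr": [
    [0,0,0],
    [0,0,0],
    [0,0,0],
    [0,0,0],
    [0,0,0],
    [0,0,0],
    [0,0,0],
    [0,0,0]
  ],
  "xyz": [
    [-1,-4,0],
    [-2,-9,0],
    [-3.07,-13.92,0],
    [-3.07,-13.92,0.5],
    [-3.07,-13.92,2],
    [-3.07,-13.92,2.5],
    [-3.07,-13.92,3],
    [-3.07,-13.92,3]
  ],
  "jaw": [40,40,40,40,40,40,40,40]
}}

```text
time_s: 21.5
eef_pos: [0.4931, 0.0722, 0.1612]
eef_rot: [-0.0, 1.0, -0.015, -0.0]
wrist_force: [1.0, 0.1, -0.2]
opening: 0.401
grasp_force: 0.0
```

```bash
python3 - <<'E'
from h import *
L();print(togo(W(-113,17,.131),V))
E
```

```text
t 21.5 pump xy mm [-113.1   18.7] z 0.1612 F pump [ 1.   0.1 -0.2] op 0.401 g 0.0
[[0.02, 0.17, 3.02], [-0.0, 0.01, -0.03]]
```

{"api": "send_rows", "payload": {
  "dr": [
    [0,0,0],
    [0,0,0],
    [0,0,0],
    [0,0,0],
    [0,0,0],
    [0,0,0],
    [0,0,0],
    [0,0,0]
  ],
  "xyz": [
    [0,0.1,1],
    [0,0.1,2],
    [0,0.1,3],
    [0,0.1,3],
    [0,0.1,3],
    [0,0.1,3],
    [0,0.1,3],
    [0,0.1,3]
  ],
  "jaw": [40,40,40,40,37,34,31,28]
}}

```text
time_s: 22.5
eef_pos: [0.4934, 0.0719, 0.132]
eef_rot: [0.0, 1.0, -0.015, 0.0]
wrist_force: [1.0, 0.6, 0.3]
opening: 0.279
grasp_force: 0.0
```

```bash
python3 - <<'E'
from h import *
L()
E
```

```text
t 22.5 pump xy mm [-112.9   18.4] z 0.132 F pump [1.  0.6 0.3] op 0.279 g 0.0
```

{"api": "send_rows", "payload": {
  "dr": [
    [0,0,0],
    [0,0,0],
    [0,0,0],
    [0,0,0],
    [0,0,0],
    [0,0,0],
    [0,0,0],
    [0,0,0]
  ],
  "xyz": [
    [0,0,0],
    [0,0,0],
    [0,0,0],
    [0,0,0],
    [0,0,0],
    [0,0,0],
    [0,0,0],
    [0,0,0]
  ],
  "jaw": [25,22,19,17,15,13,11,10]
}}

```text
time_s: 23.5
eef_pos: [0.4932, 0.0718, 0.1318]
eef_rot: [0.0, 1.0, -0.015, -0.0]
wrist_force: [0.4, 0.5, 0.9]
opening: 0.097
grasp_force: 4.7
```

```bash
python3 - <<'E'
from h import *
L()
E
```

```text
t 23.5 pump xy mm [-113.1   18.4] z 0.1318 F pump [0.4 0.5 0.9] op 0.097 g 4.7
```

The fingers close on the post (8.2 mm, 4.7 N) at pump (-113,18.4), as expected. Now following the arc about the pivot with a loose cage.

```bash
cat >> h.py <<'E'
def arc(phis,piv=(-53.5,15.2),r=60,z=.131):
    for p in phis:
        a=np.radians(p);c=(piv[0]+r*np.cos(a),piv[1]+r*np.sin(a))
        t=-np.sin(a)*U+np.cos(a)*V
        print(p,*togo(W(*c,z),t))
E
python3 - <<'E'
from h import *
arc(np.linspace(-183,-151,9))
E
```

```text
-183.0 [-0.04, 0.0, 0.08] [0.0, 0.0, 0.49]
-179.0 [-0.04, 0.42, 0.08] [0.0, 0.0, -0.18]
-175.0 [-0.02, 0.84, 0.08] [-0.0, 0.0, -0.85]
-171.0 [0.03, 1.26, 0.08] [-0.0, 0.0, -1.51]
-167.0 [0.11, 1.67, 0.08] [-0.0, 0.0, -2.18]
-163.0 [0.22, 2.07, 0.08] [-0.0, 0.0, -2.85]
-159.0 [0.36, 2.47, 0.08] [-0.0, 0.0, -3.51]
-155.0 [0.52, 2.85, 0.08] [-0.0, 0.0, -4.18]
-151.0 [0.71, 3.23, 0.08] [-0.0, 0.0, -4.85]
```

{"api": "send_rows", "payload": {
  "dr": [
    [0,0,-0.2],
    [0,0,-0.85],
    [0,0,-1.5],
    [0,0,-2.2],
    [0,0,-2.85],
    [0,0,-3.5],
    [0,0,-4.2],
    [0,0,-4.2]
  ],
  "xyz": [
    [-0.04,0.42,0],
    [-0.02,0.84,0],
    [0.03,1.26,0],
    [0.11,1.67,0],
    [0.22,2.07,0],
    [0.36,2.47,0],
    [0.52,2.85,0],
    [0.52,2.85,0]
  ],
  "jaw": [12.5,12.5,12.5,12.5,12.5,12.5,12.5,12.5]
}}

```text
time_s: 24.5
eef_pos: [0.4976, 0.0429, 0.1317]
eef_rot: [-0.0, 0.979, 0.203, -0.0]
wrist_force: [-0.4, 0.5, 0.4]
opening: 0.124
grasp_force: 0.0
```

```bash
python3 - <<'E'
from h import *
L();arc(np.arange(-155,-129,4))
E
```

```text
t 24.5 pump xy mm [-107.9  -10.4] z 0.1317 F pump [-0.4  0.5  0.4] op 0.124 g 0.0
-155 [0.01, -0.02, 0.07] [-0.0, 0.0, 0.01]
-151 [0.03, 0.39, 0.07] [-0.0, 0.0, -0.65]
-147 [0.07, 0.81, 0.07] [-0.0, 0.0, -1.32]
-143 [0.14, 1.22, 0.07] [-0.0, 0.0, -1.99]
-139 [0.24, 1.63, 0.07] [-0.0, 0.0, -2.65]
-135 [0.37, 2.03, 0.07] [-0.0, 0.0, -3.32]
-131 [0.53, 2.42, 0.07] [-0.0, 0.0, -3.99]
```

{"api": "send_rows", "payload": {
  "dr": [
    [0,0,-0.35],
    [0,0,-0.65],
    [0,0,-1],
    [0,0,-1.3],
    [0,0,-1.65],
    [0,0,-2],
    [0,0,-2.3],
    [0,0,-2.3]
  ],
  "xyz": [
    [0.02,0.2,0],
    [0.03,0.39,0],
    [0.05,0.6,0],
    [0.07,0.81,0],
    [0.1,1,0],
    [0.14,1.22,0],
    [0.19,1.42,0],
    [0.19,1.42,0]
  ],
  "jaw": [12.5,12.5,12.5,12.5,12.5,12.5,12.5,12.5]
}}

```text
time_s: 25.5
eef_pos: [0.5052, 0.0308, 0.1318]
eef_rot: [0.0, 0.948, 0.32, 0.0]
wrist_force: [-0.7, -0.4, -0.6]
opening: 0.123
grasp_force: 0.0
```

```bash
python3 - <<'E'
from h import *
L();arc(np.arange(-142,-117,3))
E
```

```text
t 25.5 pump xy mm [-99.9 -22.3] z 0.1318 F pump [-0.7 -0.4 -0.6] op 0.123 g 0.0
-142 [-0.03, -0.1, 0.08] [0.0, -0.0, 0.15]
-139 [-0.03, 0.22, 0.08] [0.0, -0.0, -0.35]
-136 [-0.01, 0.53, 0.08] [0.0, -0.0, -0.85]
-133 [0.03, 0.84, 0.08] [0.0, -0.0, -1.35]
-130 [0.08, 1.15, 0.08] [0.0, -0.0, -1.85]
-127 [0.15, 1.46, 0.08] [0.0, -0.0, -2.35]
-124 [0.24, 1.76, 0.08] [0.0, -0.0, -2.85]
-121 [0.34, 2.06, 0.08] [0.0, -0.0, -3.35]
-118 [0.45, 2.35, 0.08] [0.0, -0.0, -3.85]
```

{"api": "send_rows", "payload": {
  "dr": [
    [0,0,-0.2],
    [0,0,-0.4],
    [0,0,-0.65],
    [0,0,-0.85],
    [0,0,-1.1],
    [0,0,-1.35],
    [0,0,-1.35],
    [0,0,-1.35]
  ],
  "xyz": [
    [-0.03,0.12,0],
    [-0.03,0.25,0],
    [-0.02,0.4,0],
    [-0.01,0.53,0],
    [0.01,0.68,0],
    [0.03,0.84,0],
    [0.03,0.84,0],
    [0.03,0.84,0]
  ],
  "jaw": [12.5,12.5,12.5,12.5,12.5,12.5,12.5,12.5]
}}

```text
time_s: 26.5
eef_pos: [0.5104, 0.0244, 0.1318]
eef_rot: [0.0, 0.923, 0.386, 0.0]
wrist_force: [0.7, 0.1, 0.9]
opening: 0.129
grasp_force: 0.0
```

```bash
python3 - <<'E'
from h import *
L();arc(np.arange(-133,-108,3))
E
```

```text
t 26.5 pump xy mm [-94.6 -28.6] z 0.1318 F pump [0.7 0.1 0.9] op 0.129 g 0.0
-133 [0.0, 0.02, 0.08] [0.0, -0.0, -0.0]
-130 [0.01, 0.33, 0.08] [0.0, -0.0, -0.5]
-127 [0.04, 0.64, 0.08] [0.0, -0.0, -1.0]
-124 [0.08, 0.96, 0.08] [0.0, 0.0, -1.5]
-121 [0.14, 1.27, 0.08] [0.0, 0.0, -2.0]
-118 [0.21, 1.57, 0.08] [0.0, 0.0, -2.5]
-115 [0.3, 1.87, 0.08] [0.0, 0.0, -3.0]
-112 [0.4, 2.17, 0.08] [0.0, 0.0, -3.5]
-109 [0.52, 2.46, 0.08] [0.0, 0.0, -4.0]
```

Less resistance than expected here, so I'm testing whether the post is still between the pads.

{"api": "send_rows", "payload": {
  "dr": [
    [0,0,0],
    [0,0,0],
    [0,0,0],
    [0,0,0],
    [0,0,0],
    [0,0,0],
    [0,0,0],
    [0,0,0]
  ],
  "xyz": [
    [0,0,0],
    [0,0,0],
    [0,0,0],
    [0,0,0],
    [0,0,0],
    [0,0,0],
    [0,0,0],
    [0,0,0]
  ],
  "jaw": [12,11.5,11,10.5,10,10,10,10]
}}

```text
time_s: 27.5
eef_pos: [0.5103, 0.0244, 0.1318]
eef_rot: [0.0, 0.923, 0.386, -0.0]
wrist_force: [-0.3, 0.3, 0.5]
opening: 0.104
grasp_force: 4.7
```

```bash
python3 - <<'E'
from h import *
L();s=ctrl.camera("side")[:,:,::-1];cv2.imwrite("pics/s7.png",s)
E
```

```text
t 27.5 pump xy mm [-94.6 -28.6] z 0.1318 F pump [-0.3  0.3  0.5] op 0.104 g 4.7
```

{"api": "send_rows", "payload": {
  "dr": [
    [0,0,-0.2],
    [0,0,-0.4],
    [0,0,-0.6],
    [0,0,-0.8],
    [0,0,-1],
    [0,0,-1],
    [0,0,-1],
    [0,0,-1]
  ],
  "xyz": [
    [0,0.12,0],
    [0,0.25,0],
    [0.01,0.38,0],
    [0.02,0.51,0],
    [0.04,0.64,0],
    [0.04,0.64,0],
    [0.04,0.64,0],
    [0.04,0.64,0]
  ],
  "jaw": [12,12,12,12,12,12,12,12]
}}

```text
time_s: 28.55
eef_pos: [0.5149, 0.0202, 0.1317]
eef_rot: [-0.0, 0.901, 0.434, -0.0]
wrist_force: [-3.1, 1.4, 1.4]
opening: 0.126
grasp_force: 1.3
```

```bash
python3 - <<'E'
from h import *
L();arc(np.arange(-127,-105,3))
E
```

```text
t 28.55 pump xy mm [-89.9 -32.6] z 0.1317 F pump [-3.1  1.3  1.4] op 0.126 g 1.3
-127 [0.01, 0.03, 0.07] [-0.0, 0.0, 0.0]
-124 [0.02, 0.34, 0.07] [-0.0, 0.0, -0.5]
-121 [0.04, 0.66, 0.07] [-0.0, 0.0, -1.0]
-118 [0.08, 0.97, 0.07] [-0.0, 0.0, -1.5]
-115 [0.14, 1.28, 0.07] [-0.0, 0.0, -2.0]
-112 [0.21, 1.58, 0.07] [-0.0, 0.0, -2.5]
-109 [0.3, 1.88, 0.07] [-0.0, 0.0, -3.0]
-106 [0.41, 2.18, 0.07] [-0.0, 0.0, -3.5]
```

{"api": "send_rows", "payload": {
  "dr": [
    [0,0,-0.1],
    [0,0,-0.2],
    [0,0,-0.3],
    [0,0,-0.4],
    [0,0,-0.5],
    [0,0,-0.5],
    [0,0,-0.5],
    [0,0,-0.5]
  ],
  "xyz": [
    [0,0.06,0],
    [0,0.12,0],
    [0,0.18,0],
    [0,0.24,0],
    [0,0.31,0],
    [0,0.31,0],
    [0,0.31,0],
    [0,0.31,0]
  ],
  "jaw": [12,12,12,12,12,12,12,12]
}}

```text
time_s: 29.55
eef_pos: [0.5167, 0.0185, 0.1316]
eef_rot: [-0.001, 0.889, 0.457, -0.001]
wrist_force: [-5.8, 2.0, 3.1]
opening: 0.123
grasp_force: 3.0
```

```bash
python3 - <<'E'
from h import *
L();s=ctrl.camera("side")[:,:,::-1];cv2.imwrite("pics/s8.png",s)
cv2.imwrite("pics/c8.png",cv2.resize(np.ascontiguousarray(s[185:235,200:260]),None,fx=12,fy=12,interpolation=cv2.INTER_CUBIC))
E
```

```text
t 29.55 pump xy mm [-88.  -34.2] z 0.1316 F pump [-5.9  1.8  3.1] op 0.123 g 3.0
```

Force is rising at about 1 N/mm, which fits the hook drawing the pin. Continuing in small steps.

{"api": "send_rows", "payload": {
  "dr": [
    [0,0,-0.1],
    [0,0,-0.25],
    [0,0,-0.4],
    [0,0,-0.5],
    [0,0,-0.5],
    [0,0,-0.5],
    [0,0,-0.5],
    [0,0,-0.5]
  ],
  "xyz": [
    [0,0.08,0],
    [0.01,0.16,0],
    [0.01,0.24,0],
    [0.02,0.32,0],
    [0.02,0.32,0],
    [0.02,0.32,0],
    [0.02,0.32,0],
    [0.02,0.32,0]
  ],
  "jaw": [12,12,12,12,12,12,12,12]
}}

```text
time_s: 30.6
eef_pos: [0.5185, 0.0169, 0.1314]
eef_rot: [-0.001, 0.877, 0.481, -0.002]
wrist_force: [-11.4, 1.1, 5.9]
opening: 0.118
grasp_force: 4.6
```

```bash
python3 - <<'E'
from h import *
L();arc(np.arange(-124,-102,3))
E
```

```text
t 30.6 pump xy mm [-86.2 -35.9] z 0.1314 F pump [-11.4   0.8   5.9] op 0.118 g 4.6
-124 [0.07, -0.14, 0.04] [-0.04, 0.02, 0.51]
-121 [0.06, 0.17, 0.04] [-0.04, 0.02, 0.01]
-118 [0.07, 0.49, 0.04] [-0.04, 0.02, -0.49]
-115 [0.1, 0.8, 0.04] [-0.04, 0.02, -0.99]
-112 [0.14, 1.11, 0.04] [-0.04, 0.02, -1.49]
-109 [0.19, 1.42, 0.04] [-0.04, 0.01, -1.99]
-106 [0.27, 1.73, 0.03] [-0.04, 0.01, -2.49]
-103 [0.36, 2.03, 0.03] [-0.04, 0.01, -2.99]
```

```bash
python3 - <<'E'
from h import *
arc(np.arange(-124,-104,2),piv=(-54,12.5))
E
```

```text
-124 [-0.19, -0.04, 0.04] [-0.04, 0.02, 0.51]
-122 [-0.19, 0.17, 0.04] [-0.04, 0.02, 0.18]
-120 [-0.19, 0.38, 0.04] [-0.04, 0.02, -0.16]
-118 [-0.19, 0.58, 0.04] [-0.04, 0.02, -0.49]
-116 [-0.17, 0.79, 0.04] [-0.04, 0.02, -0.82]
-114 [-0.15, 1.0, 0.04] [-0.04, 0.02, -1.16]
-112 [-0.12, 1.21, 0.04] [-0.04, 0.02, -1.49]
-110 [-0.08, 1.42, 0.04] [-0.04, 0.02, -1.82]
-108 [-0.04, 1.62, 0.04] [-0.04, 0.01, -2.16]
-106 [0.01, 1.82, 0.03] [-0.04, 0.01, -2.49]
```

{"api": "send_rows", "payload": {
  "dr": [
    [0,0,0],
    [0,0,0],
    [0,0,0],
    [0,0,-0.1],
    [0,0,-0.2],
    [0,0,-0.2],
    [0,0,-0.2],
    [0,0,-0.2]
  ],
  "xyz": [
    [-0.08,0,0],
    [-0.16,0,0],
    [-0.2,0.05,0],
    [-0.2,0.1,0],
    [-0.2,0.2,0],
    [-0.2,0.2,0],
    [-0.2,0.2,0],
    [-0.2,0.2,0]
  ],
  "jaw": [13,13,13,13,13,13,13,13]
}}

```text
time_s: 31.6
eef_pos: [0.52, 0.0148, 0.1315]
eef_rot: [-0.001, 0.872, 0.49, -0.001]
wrist_force: [-5.7, 4.1, 3.5]
opening: 0.134
grasp_force: 4.0
```

```bash
python3 - <<'E'
from h import *
L()
E
```

```text
t 31.6 pump xy mm [-84.7 -37.8] z 0.1315 F pump [-5.9  4.   3.5] op 0.134 g 4.0
```

Radial side load is relieved and the force is now 7 N, purely tangential. Continuing.

{"api": "send_rows", "payload": {
  "dr": [
    [0,0,-0.1],
    [0,0,-0.2],
    [0,0,-0.35],
    [0,0,-0.5],
    [0,0,-0.5],
    [0,0,-0.5],
    [0,0,-0.5],
    [0,0,-0.5]
  ],
  "xyz": [
    [-0.02,0.08,0],
    [-0.04,0.16,0],
    [-0.05,0.24,0],
    [-0.05,0.32,0],
    [-0.05,0.32,0],
    [-0.05,0.32,0],
    [-0.05,0.32,0],
    [-0.05,0.32,0]
  ],
  "jaw": [13,13,13,13,13,13,13,13]
}}

```text
time_s: 32.6
eef_pos: [0.5224, 0.0124, 0.1315]
eef_rot: [-0.001, 0.859, 0.512, -0.001]
wrist_force: [-6.7, 3.2, 5.2]
opening: 0.132
grasp_force: 3.7
```

```bash
python3 - <<'E'
from h import *
L()
arc(np.arange(-120,-102,2),piv=(-54,12.5))
E
```

```text
t 32.6 pump xy mm [-82.2 -40.2] z 0.1315 F pump [-6.8  3.   5.2] op 0.132 g 3.7
-120 [-0.01, -0.19, 0.05] [-0.03, 0.0, 0.54]
-118 [-0.02, 0.01, 0.05] [-0.03, 0.0, 0.21]
-116 [-0.02, 0.22, 0.05] [-0.03, 0.0, -0.13]
-114 [-0.01, 0.43, 0.05] [-0.03, 0.0, -0.46]
-112 [0.0, 0.64, 0.05] [-0.03, -0.0, -0.79]
-110 [0.02, 0.85, 0.05] [-0.03, -0.0, -1.13]
-108 [0.05, 1.06, 0.05] [-0.03, -0.0, -1.46]
-106 [0.08, 1.26, 0.05] [-0.03, -0.0, -1.79]
-104 [0.13, 1.47, 0.05] [-0.03, -0.0, -2.13]
```

{"api": "send_rows", "payload": {
  "dr": [
    [0,0,-0.1],
    [0,0,-0.2],
    [0,0,-0.35],
    [0,0,-0.5],
    [0,0,-0.5],
    [0,0,-0.5],
    [0,0,-0.5],
    [0,0,-0.5]
  ],
  "xyz": [
    [-0.02,0.08,0],
    [-0.03,0.16,-0.02],
    [-0.03,0.24,-0.03],
    [-0.03,0.32,-0.03],
    [-0.03,0.32,-0.03],
    [-0.03,0.32,-0.03],
    [-0.03,0.32,-0.03],
    [-0.03,0.32,-0.03]
  ],
  "jaw": [13,13,13,13,13,13,13,13]
}}

```text
time_s: 33.6
eef_pos: [0.5245, 0.0105, 0.1316]
eef_rot: [-0.001, 0.845, 0.535, -0.001]
wrist_force: [-8.4, 2.2, 3.6]
opening: 0.132
grasp_force: 4.4
```

```bash
python3 - <<'E'
from h import *
L()
arc(np.arange(-116,-102,2),piv=(-54,12))
E
```

```text
t 33.6 pump xy mm [-80.1 -42. ] z 0.1316 F pump [-8.5  2.   3.6] op 0.132 g 4.4
-116 [0.0, -0.02, 0.06] [-0.04, 0.01, 0.37]
-114 [-0.0, 0.19, 0.06] [-0.04, 0.01, 0.04]
-112 [-0.0, 0.4, 0.05] [-0.04, 0.01, -0.29]
-110 [0.01, 0.6, 0.05] [-0.04, 0.01, -0.63]
-108 [0.03, 0.81, 0.05] [-0.04, 0.0, -0.96]
-106 [0.05, 1.02, 0.05] [-0.04, 0.0, -1.29]
-104 [0.08, 1.23, 0.05] [-0.04, 0.0, -1.63]
```

{"api": "send_rows", "payload": {
  "dr": [
    [0,0,-0.1],
    [0,0,-0.2],
    [0,0,-0.3],
    [0,0,-0.4],
    [0,0,-0.4],
    [0,0,-0.4],
    [0,0,-0.4],
    [0,0,-0.4]
  ],
  "xyz": [
    [-0.02,0.08,0],
    [-0.03,0.16,0],
    [-0.03,0.24,0],
    [-0.03,0.32,0],
    [-0.03,0.32,0],
    [-0.03,0.32,0],
    [-0.03,0.32,0],
    [-0.03,0.32,0]
  ],
  "jaw": [13,13,13,13,13,13,13,13]
}}

```text
time_s: 34.6
eef_pos: [0.527, 0.0086, 0.1315]
eef_rot: [-0.001, 0.834, 0.552, -0.002]
wrist_force: [-10.2, 0.6, 5.3]
opening: 0.138
grasp_force: 4.7
```

```bash
python3 - <<'E'
from h import *
L()
arc(np.arange(-114,-100,2),piv=(-54,12))
E
```

```text
t 34.6 pump xy mm [-77.5 -43.9] z 0.1315 F pump [-10.2   0.3   5.3] op 0.138 g 4.7
-114 [0.07, -0.12, 0.05] [-0.04, 0.01, 0.44]
-112 [0.06, 0.09, 0.05] [-0.04, 0.01, 0.11]
-110 [0.07, 0.3, 0.05] [-0.04, 0.01, -0.23]
-108 [0.07, 0.51, 0.05] [-0.04, 0.01, -0.56]
-106 [0.09, 0.72, 0.05] [-0.04, 0.01, -0.89]
-104 [0.11, 0.92, 0.05] [-0.04, 0.01, -1.23]
-102 [0.14, 1.13, 0.05] [-0.04, 0.01, -1.56]
```

{"api": "send_rows", "payload": {
  "dr": [
    [0,0,0],
    [0,0,-0.1],
    [0,0,-0.2],
    [0,0,-0.3],
    [0,0,-0.3],
    [0,0,-0.3],
    [0,0,-0.3],
    [0,0,-0.3]
  ],
  "xyz": [
    [-0.08,0.04,0],
    [-0.12,0.1,0],
    [-0.12,0.2,0],
    [-0.12,0.3,0],
    [-0.12,0.3,0],
    [-0.12,0.3,0],
    [-0.12,0.3,0],
    [-0.12,0.3,0]
  ],
  "jaw": [13,13,13,13,13,13,13,13]
}}

```text
time_s: 35.6
eef_pos: [0.5301, 0.0063, 0.1317]
eef_rot: [-0.001, 0.825, 0.565, -0.001]
wrist_force: [-6.5, 1.1, 3.0]
opening: 0.132
grasp_force: 3.3
```

```bash
python3 - <<'E'
from h import *
L()
arc(np.arange(-112,-100,2),piv=(-54,12))
E
```

```text
t 35.6 pump xy mm [-74.3 -46.1] z 0.1317 F pump [-6.5  1.   3. ] op 0.132 g 3.3
-112 [0.16, -0.29, 0.07] [-0.02, 0.0, 0.41]
-110 [0.16, -0.08, 0.07] [-0.02, 0.0, 0.07]
-108 [0.16, 0.13, 0.07] [-0.02, 0.0, -0.26]
-106 [0.17, 0.34, 0.07] [-0.02, 0.0, -0.59]
-104 [0.19, 0.55, 0.07] [-0.02, 0.0, -0.93]
-102 [0.21, 0.76, 0.07] [-0.02, 0.0, -1.26]
```

Past the peak. Pressing on to the stop in 2 mm steps.

{"api": "send_rows", "payload": {
  "dr": [
    [0,0,-0.1],
    [0,0,-0.2],
    [0,0,-0.2],
    [0,0,-0.2],
    [0,0,-0.2],
    [0,0,-0.2],
    [0,0,-0.2],
    [0,0,-0.2]
  ],
  "xyz": [
    [0,0.08,0],
    [0,0.15,0],
    [0,0.2,0],
    [0,0.2,0],
    [0,0.2,0],
    [0,0.2,0],
    [0,0.2,0],
    [0,0.2,0]
  ],
  "jaw": [13,13,13,13,13,13,13,13]
}}

```text
time_s: 36.6
eef_pos: [0.5324, 0.0053, 0.1318]
eef_rot: [-0.0, 0.819, 0.574, -0.001]
wrist_force: [-5.1, -0.5, 1.2]
opening: 0.134
grasp_force: 2.5
```

```bash
python3 - <<'E'
from h import *
L()
E
```

```text
t 36.6 pump xy mm [-72.1 -47.1] z 0.1318 F pump [-5.1 -0.6  1.2] op 0.134 g 2.5
```

{"api": "send_rows", "payload": {
  "dr": [
    [0,0,-0.1],
    [0,0,-0.2],
    [0,0,-0.2],
    [0,0,-0.2],
    [0,0,-0.2],
    [0,0,-0.2],
    [0,0,-0.2],
    [0,0,-0.2]
  ],
  "xyz": [
    [0,0.08,0],
    [0,0.15,0],
    [0,0.2,0],
    [0,0.2,0],
    [0,0.2,0],
    [0,0.2,0],
    [0,0.2,0],
    [0,0.2,0]
  ],
  "jaw": [13,13,13,13,13,13,13,13]
}}

```text
time_s: 37.6
eef_pos: [0.5348, 0.0046, 0.132]
eef_rot: [-0.0, 0.813, 0.582, -0.0]
wrist_force: [-4.1, -0.7, -1.3]
opening: 0.134
grasp_force: 1.5
```

```bash
python3 - <<'E'
from h import *
L()
E
```

```text
t 37.6 pump xy mm [-69.6 -47.6] z 0.132 F pump [-4.  -0.9 -1.3] op 0.134 g 1.5
```

{"api": "send_rows", "payload": {
  "dr": [
    [0,0,-0.1],
    [0,0,-0.2],
    [0,0,-0.2],
    [0,0,-0.2],
    [0,0,-0.2],
    [0,0,-0.2],
    [0,0,-0.2],
    [0,0,-0.2]
  ],
  "xyz": [
    [0,0.08,0],
    [0,0.15,0],
    [0,0.2,0],
    [0,0.2,0],
    [0,0.2,0],
    [0,0.2,0],
    [0,0.2,0],
    [0,0.2,0]
  ],
  "jaw": [13,13,13,13,13,13,13,13]
}}

```text
time_s: 38.6
eef_pos: [0.5359, 0.0043, 0.1319]
eef_rot: [-0.001, 0.807, 0.591, -0.001]
wrist_force: [-7.0, -0.9, 1.4]
opening: 0.132
grasp_force: 3.2
```

```bash
python3 - <<'E'
from h import *
L()
E
```

```text
t 38.6 pump xy mm [-68.5 -48. ] z 0.1319 F pump [-7.  -1.1  1.4] op 0.132 g 3.2
```

{"api": "send_rows", "payload": {
  "dr": [
    [0,0,0],
    [0,0,0],
    [0,0,0],
    [0,0,0],
    [0,0,0],
    [0,0,0],
    [0,0,0],
    [0,0,0]
  ],
  "xyz": [
    [0,0.08,0],
    [0,0.15,0],
    [0,0.2,0],
    [0,0.2,0],
    [0,0.2,0],
    [0,0.2,0],
    [0,0.2,0],
    [0,0.2,0]
  ],
  "jaw": [13,13,13,13,13,13,13,13]
}}

```text
time_s: 39.6
eef_pos: [0.5371, 0.0038, 0.1318]
eef_rot: [-0.001, 0.807, 0.591, -0.001]
wrist_force: [-10.1, -0.1, 3.7]
opening: 0.13
grasp_force: 4.6
```

```bash
python3 - <<'E'
from h import *
L()
E
```

```text
t 39.6 pump xy mm [-67.3 -48.4] z 0.1318 F pump [-10.1  -0.4   3.7] op 0.13 g 4.6
```

{"api": "send_rows", "payload": {
  "dr": [
    [0,0,0],
    [0,0,0],
    [0,0,0],
    [0,0,0],
    [0,0,0],
    [0,0,0],
    [0,0,0],
    [0,0,0]
  ],
  "xyz": [
    [0,0.08,0],
    [0,0.15,0],
    [0,0.22,0],
    [0,0.25,0],
    [0,0.25,0],
    [0,0.25,0],
    [0,0.25,0],
    [0,0.25,0]
  ],
  "jaw": [13,13,13,13,13,13,13,13]
}}

```text
time_s: 40.6
eef_pos: [0.5382, 0.0034, 0.1316]
eef_rot: [-0.003, 0.807, 0.591, -0.002]
wrist_force: [-15.5, 0.6, 6.9]
opening: 0.134
grasp_force: 7.1
```

```bash
python3 - <<'E'
from h import *
L()
E
```

```text
t 40.6 pump xy mm [-66.2 -48.8] z 0.1316 F pump [-15.5   0.2   6.9] op 0.134 g 7.1
```

{"api": "send_rows", "payload": {
  "dr": [
    [0,0,0],
    [0,0,0],
    [0,0,0],
    [0,0,0],
    [0,0,0],
    [0,0,0],
    [0,0,0],
    [0,0,0]
  ],
  "xyz": [
    [0,0.08,0],
    [0,0.15,0],
    [0,0.15,0],
    [0,0.15,0],
    [0,0.15,0],
    [0,0.15,0],
    [0,0.15,0],
    [0,0.15,0]
  ],
  "jaw": [13,13,13,13,13,13,13,13]
}}

```text
time_s: 41.6
eef_pos: [0.5387, 0.0031, 0.1315]
eef_rot: [-0.003, 0.807, 0.591, -0.003]
wrist_force: [-17.9, 0.5, 9.8]
opening: 0.128
grasp_force: 8.9
```

{"api": "send_rows", "payload": {
  "dr": [
    [0,0,0],
    [0,0,0],
    [0,0,0],
    [0,0,0],
    [0,0,0],
    [0,0,0],
    [0,0,0],
    [0,0,0]
  ],
  "xyz": [
    [0,-0.1,0],
    [0,-0.2,0],
    [0,-0.3,0],
    [0,-0.4,0],
    [0,-0.5,0],
    [0,-0.5,0],
    [0,-0.5,0],
    [0,-0.5,0]
  ],
  "jaw": [13,13,13,13,13,13,13,13]
}}

```text
time_s: 42.6
eef_pos: [0.537, 0.0038, 0.1319]
eef_rot: [-0.001, 0.807, 0.591, -0.001]
wrist_force: [-5.8, -0.5, 0.9]
opening: 0.134
grasp_force: 2.8
```

```bash
python3 - <<'E'
from h import *
L()
E
```

```text
t 42.6 pump xy mm [-67.4 -48.4] z 0.1319 F pump [-5.8 -0.7  0.9] op 0.134 g 2.8
```

{"api": "send_rows", "payload": {
  "dr": [
    [0,0,0],
    [0,0,0],
    [0,0,0],
    [0,0,0],
    [0,0,0],
    [0,0,0],
    [0,0,0],
    [0,0,0]
  ],
  "xyz": [
    [0,-0.1,0],
    [0,-0.2,0],
    [0,-0.2,0],
    [0,-0.2,0],
    [0,-0.2,0],
    [0,-0.2,0],
    [0,-0.2,0],
    [0,-0.2,0]
  ],
  "jaw": [13,13,13,13,13,13,13,13]
}}

```text
time_s: 43.6
eef_pos: [0.5358, 0.0044, 0.1322]
eef_rot: [0.0, 0.807, 0.591, 0.0]
wrist_force: [-2.6, 0.7, 0.9]
opening: 0.128
grasp_force: 0.8
```

```bash
python3 - <<'E'
from h import *
L()
E
```

```text
t 43.6 pump xy mm [-68.6 -47.9] z 0.1322 F pump [-2.6  0.6  0.9] op 0.128 g 0.8
```

{"api": "send_rows", "payload": {
  "dr": [
    [0,0,0],
    [0,0,0],
    [0,0,0],
    [0,0,0],
    [0,0,0],
    [0,0,0],
    [0,0,0],
    [0,0,0]
  ],
  "xyz": [
    [0,-0.1,0],
    [0,-0.1,0],
    [0,-0.1,0],
    [0,-0.1,0],
    [0,-0.1,0],
    [0,-0.1,0],
    [0,-0.1,-2],
    [0,-0.1,-5]
  ],
  "jaw": [14,16,18,20,25,30,30,30]
}}

```text
time_s: 44.6
eef_pos: [0.534, 0.0047, 0.1816]
eef_rot: [-0.001, 0.807, 0.591, -0.001]
wrist_force: [-0.8, 0.2, -0.8]
opening: 0.298
grasp_force: 0.0
```

```bash
python3 - <<'E'
from h import *
L();print(togo(W(-100,-160,.2)))
E
```

```text
t 44.6 pump xy mm [-70.4 -47.5] z 0.1816 F pump [-0.8  0.2 -0.8] op 0.298 g 0.0
[[-11.63, 0.25, -1.84]]
```

{"api": "send_rows", "payload": {
  "dr": [
    [0,0,0],
    [0,0,0],
    [0,0,0],
    [0,0,0],
    [0,0,0],
    [0,0,0],
    [0,0,0],
    [0,0,0]
  ],
  "xyz": [
    [-3,0,-1],
    [-7,0,-2],
    [-11,0,-2],
    [-12,0,-2],
    [-12,0,-2],
    [-12,0,-2],
    [-12,0,-2],
    [-12,0,-2]
  ],
  "jaw": [30,30,30,30,30,30,30,30]
}}

```text
time_s: 45.6
eef_pos: [0.4987, -0.1091, 0.202]
eef_rot: [-0.0, 0.807, 0.591, -0.0]
wrist_force: [0.0, -0.6, 0.4]
opening: 0.303
grasp_force: 0.0
```

```bash
python3 - <<'E'
from h import *
L();s=ctrl.camera("side")[:,:,::-1];t=ctrl.camera("top")[:,:,::-1];cv2.imwrite("pics/t9.png",t);cv2.imwrite("pics/s9.png",s)
f=lambda a,k:cv2.resize(np.ascontiguousarray(a),None,fx=k,fy=k,interpolation=cv2.INTER_CUBIC)
cv2.imwrite("pics/c9.png",np.hstack([f(s[185:240,200:250],8),f(t[145:200,185:235],8)]))
# expected
pv=np.array([-54,11]);
for th in(0,.15,.4):
    a=np.radians(-110)-th;p=pv+60*np.array([np.cos(a),np.sin(a)]);print(th,p.round(1),proj("side",W(*p,.1305)).round(1),proj("top",W(*p,.1305)).round(1))
print(proj("side",W(0,0,.1414)),proj("side",W(-54,-11,.105)),proj("side",W(-54,11,.105)))
E
```

```text
t 45.6 pump xy mm [-102.5 -162.3] z 0.202 F pump [ 0.  -0.6  0.4] op 0.303 g 0.0
0 [-74.5 -45.4] [245.5 201. ] [223.7 188. ]
0.15 [-82.7 -41.7] [247.3 202.5] [221.9 191. ]
0.4 [-94.9 -32.9] [249.6 205.5] [217.9 195.4]
[216.12803646 199.51447613] [234.13815279 212.07172357] [230.50864538 216.43308841]
```

View pics/c9.png

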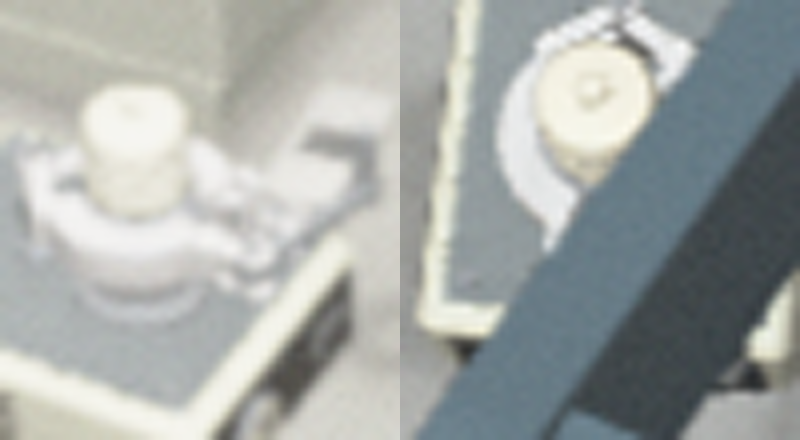

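The side crop shows the post at (365,150), about px (245.2,203); expected home is (245.5,201) and 0.15 open is (247.3,202.5), so home fits best. I'll check numerically whether the filter has sunk and whether the halves are shut.

```bash
python3 - <<'E'
from h import *
I={k:cv2.cvtColor(cv2.imread(f"pics/s{k}.png"),cv2.COLOR_BGR2GRAY).astype(np.float32) for k in(4,5,9)}
def sh(a,b,box):
    x0,y0,x1,y1=box;A=a[y0:y1,x0:x1];B=b[y0:y1,x0:x1];w=cv2.createHanningWindow(A.shape[::-1],cv2.CV_32F);return np.round(cv2.phaseCorrelate(A,B,w)[0],2)
for k in(5,9):
    print(k,"filter",sh(I[4],I[k],(204,188,228,210)),"housing",sh(I[4],I[k],(190,222,232,262)),"ref yellow",sh(I[4],I[k],(170,245,250,280)))
def top(g):
    # sub-pixel row of canister top edge averaged over columns
    r=[];
    for x in range(213,220):
        c=g[185:202,x];d=np.diff(c);i=np.argmax(d[2:-2])+2;r.append(185+i+.5+np.average([-1,0,1],weights=np.clip(d[i-1:i+2],.1,None)))
    return np.mean(r)
print([top(I[k]).round(2) for k in(4,5,9)])
d=proj("side",W(0,0,.143-.0016))-proj("side",W(0,0,.143));print("exp",d)
E
```

```text
5 filter [-0.31  0.15] housing [0.5  0.16] ref yellow [-0.05 -0.05]
9 filter [-0.29 -0.13] housing [0.54 0.02] ref yellow [-0.01  0.08]
[np.float64(195.29), np.float64(195.35), np.float64(195.33)]
exp [0.0281158 0.4145108]
```

The image is too coarse to tell, so I'll feel the tab spacing directly: latched it should be about 18 mm, otherwise about 25 mm.

```bash
python3 - <<'E'
from h import *
print(togo(W(-42,0,.175),V))
E
```

```text
[[17.3, 1.35, 2.71], [-0.0, 0.0, 12.34]]
```

{"api": "send_rows", "payload": {
  "dr": [
    [0,0,1.7],
    [0,0,3.4],
    [0,0,5.1],
    [0,0,6.8],
    [0,0,8.5],
    [0,0,10.2],
    [0,0,11.8],
    [0,0,12.34]
  ],
  "xyz": [
    [1,0,0],
    [4,0.3,0],
    [8,0.7,0],
    [12,1,0],
    [15,1.2,0],
    [17.3,1.35,0],
    [17.3,1.35,0],
    [17.3,1.35,0]
  ],
  "jaw": [45,45,45,45,45,45,45,45]
}}

```text
time_s: 46.7
eef_pos: [0.5637, 0.0517, 0.2019]
eef_rot: [0.0, 1.0, -0.015, -0.0]
wrist_force: [-0.5, 0.5, 0.1]
opening: 0.45
grasp_force: 0.0
```

```bash
python3 - <<'E'
from h import *
L();print(togo(W(-42,0,.132),V))
E
```

```text
t 46.7 pump xy mm [-42.    0.2] z 0.2019 F pump [-0.6  0.5  0.1] op 0.45 g 0.0
[[0.0, 0.02, 6.99], [0.0, 0.0, -0.02]]
```

{"api": "send_rows", "payload": {
  "dr": [
    [0,0,0],
    [0,0,0],
    [0,0,0],
    [0,0,0],
    [0,0,0],
    [0,0,0],
    [0,0,0],
    [0,0,0]
  ],
  "xyz": [
    [0,0,3],
    [0,0,5.5],
    [0,0,6.9],
    [0,0,6.9],
    [0,0,6.9],
    [0,0,6.9],
    [0,0,6.9],
    [0,0,6.9]
  ],
  "jaw": [45,45,45,42,39,36,33,30]
}}

```text
time_s: 47.7
eef_pos: [0.5639, 0.051, 0.1335]
eef_rot: [0.0, 1.0, -0.014, 0.0]
wrist_force: [-0.3, -0.5, 0.1]
opening: 0.302
grasp_force: 0.0
```

{"api": "send_rows", "payload": {
  "dr": [
    [0,0,0],
    [0,0,0],
    [0,0,0],
    [0,0,0],
    [0,0,0],
    [0,0,0],
    [0,0,0],
    [0,0,0]
  ],
  "xyz": [
    [0,0,0],
    [0,0,0],
    [0,0,0],
    [0,0,0],
    [0,0,0],
    [0,0,0],
    [0,0,0],
    [0,0,0]
  ],
  "jaw": [29,28,27.5,27,26.5,26,25.5,25]
}}

```text
time_s: 48.7
eef_pos: [0.5637, 0.0508, 0.1331]
eef_rot: [0.0, 1.0, -0.014, -0.0]
wrist_force: [0.2, -1.5, 0.1]
opening: 0.251
grasp_force: 0.6
```

```bash
python3 - <<'E'
from h import *
L()
E
```

```text
t 48.7 pump xy mm [-42.   -0.7] z 0.1331 F pump [ 0.2 -1.5  0.1] op 0.251 g 0.6
```

At 21.3 mm the tabs give only 0.6 N, where the unlatched ring needed over 10 N, so the hook holds the ring tight. Clearing off and handing in.

{"api": "send_rows", "payload": {
  "dr": [
    [0,0,0],
    [0,0,0],
    [0,0,0],
    [0,0,0],
    [0,0,0],
    [0,0,0],
    [0,0,0],
    [0,0,0]
  ],
  "xyz": [
    [0,0,0],
    [0,0,0],
    [0,0,-1],
    [0,0,-4],
    [0,0,-8],
    [0,0,-10],
    [0,0,-10],
    [0,0,-10]
  ],
  "jaw": [30,40,45,45,45,45,45,45]
}}

```text
time_s: 49.7
eef_pos: [0.5632, 0.0511, 0.2323]
eef_rot: [-0.0, 1.0, -0.014, -0.001]
wrist_force: [-0.2, -0.0, -1.0]
opening: 0.447
grasp_force: 0.0
```

```bash
python3 - <<'E'
from h import *
L();print(ctrl.hand_in())
E
```

```text
t 49.7 pump xy mm [-42.5  -0.4] z 0.2323 F pump [-0.2 -0.1 -1. ] op 0.447 g 0.0
the job is handed in; nothing more can be done
None
```

I handed the job in at 49.7 s with the filter in the port, the clamp shut and the lever pressed firmly onto its stop; `hand_in()` returned no verdict. The evidence for the latch is by feel (the tabs gave only 0.6 N at 21 mm, against 10 N at 22 mm before latching), because the pictures were too coarse to show whether the seal was pressed down.

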